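# Latch the end lid of a fume-extractor filter box

## Robot

A 6-joint arm with a two-finger parallel gripper is mounted at the origin on the work surface. World frame = base frame: x ahead of the robot, y to its left, z up, the work surface at z = 0. Lengths are in m, angles in degrees, forces in N, time in s.
With the tool pointing down it reaches from about 0.2 to 0.875 m from the base axis. Payload 3.4 kg.
Tool frame: the origin (TCP) lies midway between the tips of the shut fingers; the grasp point (between the pads) lies r.grasp_offset behind it (r.grasp_offset is the distance from the TCP to the grasp point, in m); z points along the fingers, y is the direction in which the jaws open and shut (so a half turn about z gives the same grasp; the last joint's range is limited). The gripper opens to 94 mm and grips with 3 to 60 N. Pads are 16 mm wide; open, the fingers measure 119 mm over their backs; the gripper's body (75 mm by 177 mm) begins 78 mm behind the grasp point.
Start: joints at [-73.797, 15.808, 86.224, -0, 77.962, -6.933], TCP at [0.226, -0.529, 0.205] pointing down, gripper open.
Joint ranges: [-165.64, 165.64], [-43.16, 119.46], [12.63, 154.43], [-67.54, 247.53], [6.08, 155.33], [-154.97, 154.97]. Speed limits (degrees/s): [147.25, 147.25, 180, 180, 180, 180].

## Interface

Orientations are given as [roll, pitch, yaw] about the fixed x, y, z axes, in that order (R = Rz(yaw) Ry(pitch) Rx(roll)).
In Python, from workcell import r gives the robot as it stands.
- The arm moves only by the shell command python3 -m jog 'ROWS' [FORCE]. ROWS is JSON, a list that holds one entry, the list of rows, each a list of 5 numbers: the shift along the tool's x, y, z in cm, then the turn about the tool's z in degrees, then the opening, from 0 (shut) to 1 (fully open). In form: [[[x, y, z, turn, fingers], ...]]. A call has 1 to 20 rows; each row shifts and turns the commanded pose from where the row before left it, along the tool's axes as they then stand; what a row does not reach is not made up. A row lasts 1/12 s, in which the tool goes at most 41.7 mm and 7.16 degrees, less where a joint would pass 70% of its speed; a pose out of reach is approached as far as the arm can. A call with a gripper value outside its range is refused whole. The fingers move at their own pace and stop on an object; FORCE is the grip in N (left out, the last holds). Time passes only in rows, so rows that do not move let the fingers close. It gives the time, the measured TCP pose, the force and the opening at its end, in the units of the state.
- r.get_state(): the state, without advancing time (a new reading comes with each control period).
- r.snapshot(name): name is "side" or "top"; returns a dict with "pixels" (420x560x3 uint8, red, green, blue), "depth" (420x560 float32, m along the optical axis (not along the pixel's ray), 0 where there is no reading), "mtx" (3x3 intrinsics, pixels), "dist" ([k1, k2, p1, p2, k3] as OpenCV has them; the pictures are not rectified), "rvec" (rotation vector, rad) and "tvec" (3), from world to camera coordinates, as OpenCV has them. Camera axes: x right, y down, z forward; pixel columns grow to the right and rows downward; lengths in m; the calibration is good to about 2 mm. A picture is of the moment at which its call begins.
- r.sign_off(): hands the job in, once; it reports no verdict.
The state is a dict: "t": time; "qpos": joint angles; "joint_vel": joint speeds; "tau": joint torques, N m; "ee_pos": TCP position; "orientation": TCP orientation; "ft_force": force on the tool from outside, world axes, zero at the start; "torque": the same for the moment, N m; "opening": finger opening in m.
Only numpy, scipy, OpenCV 4.12 (cv2) and the standard library are available. Lean on these libraries where they do the work, as an engineer would, in place of code of your own. Each camera call takes 0.05 s, during which the arm holds its last target.

## Task

Close up the bench fume extractor's filter box: hook the wire loop of its draw latch under the lip of the keeper on the end lid, then press the latch lever down flat past its dead point so that the latch alone holds the lid pulled in on its seal. Work gently: feel for the keeper and stop there, without hauling the lid in by the loop, never bear down hard on the lever, and leave the other things on the bench where they are.

Things in the scene. Friction and masses are not known exactly. Their poses are not given: they have to be found in the camera images.
- filter_box: grey steel filter box of the extractor, fixed, 150 wide (x) x 150 x 105 mm high, with an aluminium end lid of the same section on its +y end. Origin on the bench; +y points along the box to the lid, z up, x is the hinge direction of lever and loop. In this frame the box spans y -130 to 20 mm, the open lid 40 to 122 mm
- pivot (a point): pivot axis of the latch lever, on the box's centre line, 115 mm above the bench and 10 mm above the flat tops of box and lid; axes as the box's
- keeper_seat (a point): on the lid's top, 56 mm from the pivot along +y, where the keeper's face usually is; the keeper is slotted and may be screwed on up to 7 mm either way along y (not reported: feel for it). Keeper: 26 mm wide steel; upright face 8 mm high looking to +y; lip on top 3.5 mm thick overhangs the face by 3 mm, underside 8 mm above the lid. The bar goes down beyond the lip, then back (-y) under it
- end_lid (a joint): how far the lid is pulled in towards the box (m): 0 standing open, 0.0195 at most. Springy seal: 15 N before it moves at all, then 2.5 N more per mm. A latched lid is 3 to 17.5 mm in, depending on where the keeper is
- latch_lever (a joint): lever angle (rad): 0 = closed, flat towards the box's -y; grows as it rises (1.57 upright) and leans to the lid, 2.75 at most. Stays where left (friction 0.06 Nm). At about 1.1 to 1.9 when the loop is just hooked and taut; from there takes about 5 to 15 N near its end, then past the dead point it pulls itself home to the stop at 0
- lever_end (a point): middle of the free end of the steel latch lever, 75 mm from the pivot; the lever is 20 mm wide (26 at the end) and 5 mm thick. Its y axis points from the end towards the pivot
- draw_loop (a joint): angle of the wire loop relative to the lever (rad): the loop rises above the horizontal (seen towards the lid) by this angle less the lever angle. Stays where it is left (friction 0.03 Nm) and so is carried along by the lever unless held. Lever and loop friction together drag at the grip with about 3 to 8 N
- loop_bar (a point): middle of the steel cross bar at the loop's end, 5 mm thick, 38 mm long along x. The loop hinges on a pin in the lever: with the lever flat the pin lies 21.7 mm from the pivot towards the lever's end and 3.8 mm below it, and it turns with the lever. The bar is 70 mm from the pin. Its y axis points from pin to bar, z to the side of the grip
- loop_grip (a point): centre of the loop's black plastic finger grip, a roller 16 mm across and 22 mm long along x with flat ends, on a post: 9 mm beyond the bar (along the loop's y) and 40 mm from it along the loop's z. Can be pinched by its ends from above; it may turn between the fingers
- hammer: loose hammer, bystander
- screwdriver: loose screwdriver beside the box, bystander
- rule: loose steel rule 30 x 200 mm, bystander
- copper_slug: loose copper cylinder 44 mm across, 50 mm high, beside the box, bystander
- collar: small brass ring lying on top of the box, bystander
- cartridge: loose pale spare filter block 100 x 120 x 30 mm, bystander
- jar: amber glass jar 60 mm across, 80 mm high, bystander

How it is judged (in metres and radians):
At the end, for the whole second after the job is handed in: The lever lies flat (within 0.08 rad of its stop) and the lid stays pulled in by more than 2 mm, at rest, held by the latch alone (value of joint end_lid above 0.002 m and value of joint latch_lever below 0.08 rad and velocity of joint end_lid below 0.005 m/s); the robot touches nothing.
It fails at once if the lid is hauled in by the loop: shifted by more than 0.5 mm (about 16 N) while the hand is on the loop (contact force between any of the fingers, the arm and draw_loop above 0.5 N and value of joint end_lid above 0.0005 m).
It fails at once if the loop is pressed against the keeper or lid with more than 20 N while the hand is on the loop (contact force between any of the fingers, the arm and draw_loop above 0.5 N and contact force between draw_loop and end_lid above 20 N).
It fails at once if the lever is pressed with more than 35 N (contact force between any of the fingers, the arm and latch_lever_c0 above 35 N).
It fails at once if a bystander is moved by more than 30 mm (distance of any of hammer, screwdriver, rule, copper_slug, collar, cartridge, jar from where it was at the start of the episode above 0.03 m).
It also fails if it takes over 67 s, if anything falls off the work surface, if the arm or the gripper's body presses on something with over 40 N, if the wrist force passes 120 N, or if a joint passes its speed limit or range.

## Working session

There is one attempt and no reset: what is moved stays moved. The work goes in short steps, Python scripts to look and compute and a shell command to move; the robot and the scene stay as the last step left them, time stands still between calls to the robot, and variables do not carry over. Pictures are saved under pics/ and viewed, and the job is handed in when it is done.

```bash
ls; mkdir -p pics; cat > h.py <<'E'
import numpy as np, cv2
from workcell import r
def snap(n,f):
    s=r.snapshot(n); cv2.imwrite('pics/'+f+'.png',s['pixels'][:,:,::-1]); np.savez('pics/'+f+'.npz',**s); return s
def ray(s,px):
    px=np.array(px,float).reshape(-1,1,2)
    u=cv2.undistortPoints(px,s['mtx'],s['dist']).reshape(-1,2)
    R=cv2.Rodrigues(np.array(s['rvec'],float))[0]; t=np.array(s['tvec'],float).reshape(3)
    return -R.T@t, np.c_[u,np.ones(len(u))]@R
def onz(s,px,z):
    c,d=ray(s,px); return c+d*((z-c[2])/d[:,2])[:,None]
def dep(s,px):
    c,d=ray(s,px); px=np.array(px,int).reshape(-1,2)
    return c+d*s['depth'][px[:,1],px[:,0]][:,None]
def proj(s,p):
    return cv2.projectPoints(np.array(p,float).reshape(-1,3),np.array(s['rvec'],float),np.array(s['tvec'],float),s['mtx'],s['dist'])[0].reshape(-1,2)
E
python3 - <<'E'
from h import *
print(r.get_state(), r.grasp_offset)
for n in('side','top'):
    s=snap(n,n+'0'); print(n,s['mtx'],s['dist'],ray(s,[280,210]))
E
```

```text
pics
{'t': 0.0, 'qpos': array([-7.37969227e+01,  1.58457357e+01,  8.62934873e+01,  6.26739238e-04,
        7.79618925e+01, -6.93271323e+00]), 'joint_vel': array([-0.02212306, -0.01584244, -0.02406989,  0.03483583,  0.08143669,
        0.00323583]), 'tau': array([-1.51789851e-05, -4.04581368e+01, -2.37227726e+01,  7.02384696e-02,
        3.45488114e-02, -1.28376132e-04]), 'ee_pos': array([ 0.22576648, -0.52821513,  0.20463557]), 'orientation': array([-1.79899698e+02, -1.28132397e-02,  2.31356480e+01]), 'ft_force': array([ 0.03095304,  0.34678819, -0.43255522]), 'torque': array([ 0.04677449, -0.02380139,  0.01229906]), 'opening': 0.09414316820089787} 0.0188
side [[544.08619904   0.         285.52824724]
 [  0.         544.08619904 210.5383502 ]
 [  0.           0.           1.        ]] [-0.03303092  0.          0.          0.          0.        ] (array([ 0.37437134, -0.85684665,  1.18592468]), array([[ 0.11435006,  0.62612867, -0.7713567 ]]))
top [[407.55119438   0.         278.05818091]
 [  0.         407.55119438 211.90284436]
 [  0.           0.           1.        ]] [0.01606678 0.         0.         0.         0.        ] (array([0.47949541, 0.02279267, 1.13705803]), array([[ 0.06931431, -0.00780085, -0.99758667]]))
```

View pics/side0.png

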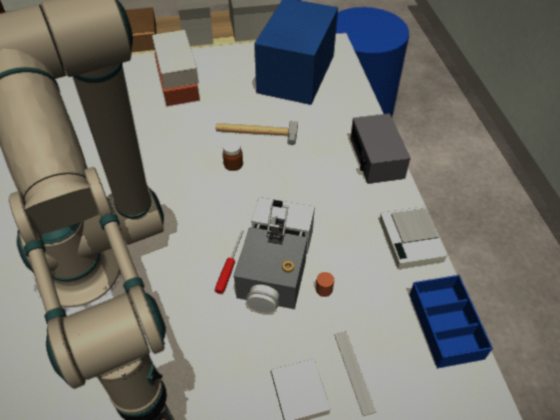

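View pics/top0.png

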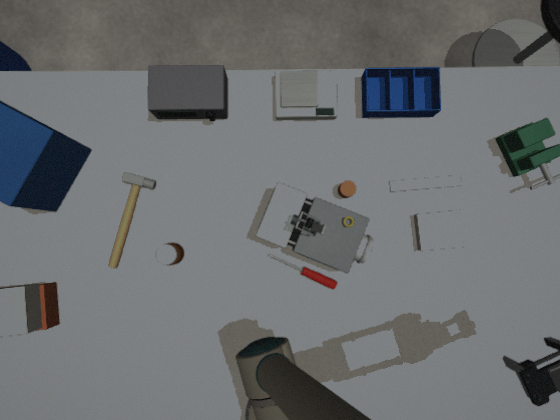

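```bash
python3 - <<'E'
from h import *
a=cv2.imread('pics/side0.png')[185:320,200:350]; b=cv2.imread('pics/top0.png')[170:285,235:385]
cv2.imwrite('pics/a.png',cv2.resize(a,None,fx=4.4,fy=4.4,interpolation=2)); cv2.imwrite('pics/b.png',cv2.resize(b,None,fx=5,fy=5,interpolation=2))
E
```

```text
(no output)
```

View pics/a.png

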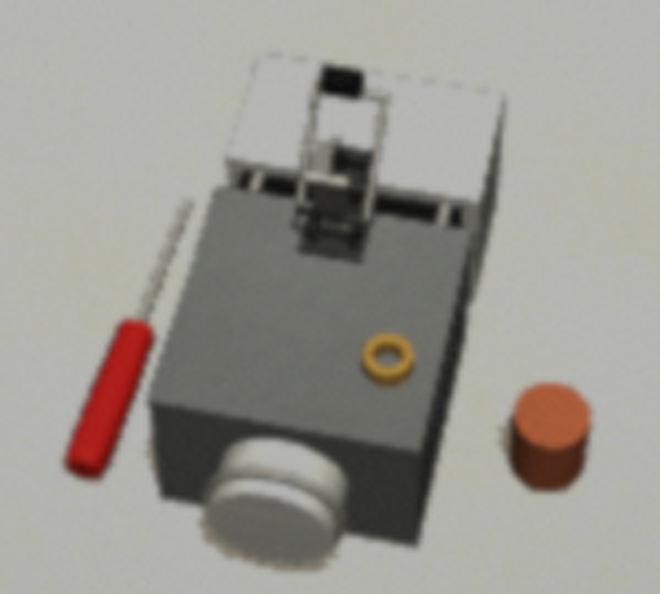

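View pics/b.png

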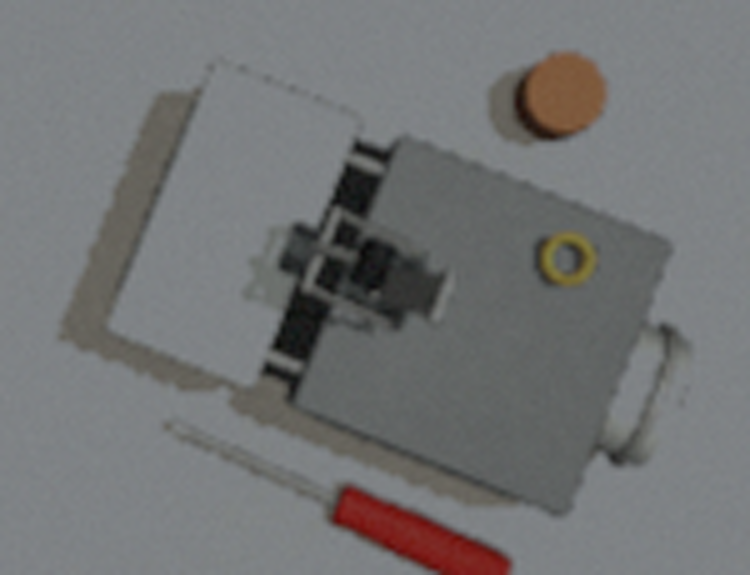

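```bash
python3 - <<'E'
from h import *
s=dict(np.load('pics/top0.npz')); d=dict(np.load('pics/side0.npz'))
B=np.array([[400,140],[672,243],[562,512],[298,402],[212,65],[108,328]])/5+[235-.4,170-.4]
P=onz(s,B,.105); print(P.round(4))
A=np.array([[210,188],[470,228],[420,450],[152,402],[262,55],[503,95]])/4.4+[200-.4,185-.4]
Q=onz(d,A,.105); print(Q.round(4))
# point cloud above .108 within region, depth from both
for n,t in(('top',s),('side',d)):
    v,u=np.mgrid[170:300,200:390]; v=v.ravel();u=u.ravel()
    p=dep(t,np.c_[u,v]); m=(p[:,2]>.112)&(p[:,2]<.3)&(t['depth'][v,u]>0)
    m&=(abs(p[:,0]-.5)<.15)&(abs(p[:,1])<.15)
    print(n,m.sum())
    top=(abs(p[:,2]-.105)<.004); print(np.median(p[top],0))
    np.save('pics/pc_%s.npy'%n,np.c_[p[m],u[m],v[m]])
E
```

```text
[[ 0.5819 -0.0736  0.105 ]
 [ 0.528  -0.2106  0.105 ]
 [ 0.3933 -0.1519  0.105 ]
 [ 0.4497 -0.02    0.105 ]
 [ 0.6213  0.0216  0.105 ]
 [ 0.488   0.0756  0.105 ]]
[[ 0.4439 -0.0203  0.105 ]
 [ 0.5839 -0.0746  0.105 ]
 [ 0.5277 -0.212   0.105 ]
 [ 0.3932 -0.1573  0.105 ]
 [ 0.4886  0.0735  0.105 ]
 [ 0.6234  0.0175  0.105 ]]
top 404
[ 0.50394123 -0.07814608  0.10426086]
side 372
[ 0.49888167 -0.09156407  0.10405447]
```

```bash
python3 - <<'E'
from h import *
M=np.array([[75,20],[75,-130],[-75,-130],[-75,20],[75,122],[-75,122]])/1000
s=np.array([[ 0.5819,-0.0736],[ 0.528,-0.2106],[ 0.3933,-0.1519],[ 0.4497,-0.02],[ 0.6213,0.0216],[ 0.488,0.0756]])
d=np.array([[ 0.5839,-0.0746],[ 0.5277,-0.212],[ 0.3932,-0.1573],[ 0.4439,-0.0203],[ 0.6234,0.0175],[ 0.4886,0.0735]])
def fit(M,W):
    a=M-M.mean(0);b=W-W.mean(0); th=np.arctan2((a[:,0]*b[:,1]-a[:,1]*b[:,0]).sum(),(a*b).sum())
    R=np.array([[np.cos(th),-np.sin(th)],[np.sin(th),np.cos(th)]]); t=W.mean(0)-R@M.mean(0)
    print(np.degrees(th),t,((M@R.T+t-W)*1000).round(1).tolist()); return th,t
fit(M,s);fit(M,d)
th,t=fit(np.r_[M,M],np.r_[s,d])
np.save('pics/box.npy',[*t,th])
R=np.array([[np.cos(th),-np.sin(th)],[np.sin(th),np.cos(th)]])
for n in('top','side'):
    p=np.load('pics/pc_%s.npy'%n); q=(p[:,:2]-t)@R
    im=dict(np.load('pics/%s0.npz'%n))['pixels']
    c=im[p[:,4].astype(int),p[:,3].astype(int)].mean(1)
    print(n); o=np.argsort(-p[:,2]); 
    for i in o[::6]: print((q[i]*1000).round(),(p[i,2]*1000).round(),int(c[i]),p[i,3:])
E
```

```text
-22.35501347769362 [ 0.50884529 -0.06351605] [[3.9, 0.1], [0.8, -1.7], [-3.3, -3.3], [-2.6, 3.5], [3.3, -0.8], [-2.1, 2.2]]
-22.28257150251141 [ 0.50859997 -0.0659013 ] [[1.7, -1.2], [1.0, -2.6], [-3.3, -0.5], [2.9, 1.3], [0.9, 1.1], [-3.1, 1.9]]
-22.3186306614027 [ 0.50872264 -0.06470868] [[3.8, -1.1], [0.7, -2.9], [-3.3, -4.6], [-2.8, 2.3], [3.1, -1.9], [-2.3, 1.0], [1.8, -0.1], [1.0, -1.5], [-3.2, 0.8], [3.0, 2.6], [1.0, 2.2], [-2.9, 3.1]]
top
[ 5. 17.] 230.0 32 [310. 220.]
[ 7. 13.] 227.0 25 [312. 220.]
[-8. 19.] 227.0 25 [307. 225.]
[-6. 20.] 226.0 20 [307. 224.]
[-8. 14.] 225.0 22 [309. 226.]
[ 2. 18.] 225.0 25 [309. 221.]
[-7. 22.] 224.0 18 [306. 224.]
[-1. 14.] 224.0 26 [310. 223.]
[-6. 14.] 223.0 24 [309. 225.]
[4. 9.] 223.0 46 [313. 222.]
[ 6. 21.] 222.0 11 [308. 219.]
[ 3. 23.] 220.0 11 [307. 220.]
[ 2. 26.] 214.0 70 [305. 220.]
[ 1. 28.] 209.0 72 [304. 220.]
[ 3. 31.] 204.0 65 [303. 219.]
[-1. 42.] 198.0 72 [298. 219.]
[10. 40.] 188.0 93 [300. 215.]
[-11. -20.] 188.0 101 [321. 233.]
[-12.  39.] 187.0 108 [297. 224.]
[-19.  39.] 186.0 104 [296. 227.]
[-9. 38.] 186.0 104 [2
[... 2815 characters left out ...]
]
[17.  3.] 141.0 92 [283. 229.]
[-21.  -4.] 139.0 84 [267. 229.]
[ 11. -14.] 137.0 48 [279. 235.]
[ -9. -11.] 136.0 31 [271. 233.]
[-20. -10.] 135.0 69 [267. 232.]
[ 5. -7.] 134.0 37 [277. 233.]
[-5. -8.] 133.0 34 [273. 233.]
[10. -8.] 132.0 52 [279. 234.]
[ 4. -7.] 126.0 45 [277. 235.]
[-11.  -7.] 122.0 33 [271. 235.]
[9. 5.] 120.0 45 [280. 233.]
[-10. -11.] 120.0 31 [271. 237.]
[ 4. -4.] 118.0 63 [277. 236.]
[14.  8.] 117.0 74 [282. 233.]
[ 1. -4.] 117.0 56 [276. 236.]
[-7. 47.] 116.0 26 [277. 220.]
[-13.  -9.] 115.0 31 [270. 237.]
[-6. 54.] 115.0 99 [278. 218.]
[ 4. 53.] 114.0 96 [282. 219.]
[ 47. -67.] 114.0 119 [289. 261.]
[ 13. -11.] 113.0 29 [280. 240.]
[-1. 54.] 113.0 72 [280. 219.]
```

```bash
cat >> h.py <<'E'
def box():
    x,y,th=np.load('pics/box.npy'); R=np.array([[np.cos(th),-np.sin(th)],[np.sin(th),np.cos(th)]]); return np.array([x,y]),R
def w2b(p):
    p=np.atleast_2d(p); t,R=box(); return np.c_[(p[:,:2]-t)@R,p[:,2]]
def b2w(p):
    p=np.atleast_2d(p); t,R=box(); return np.c_[p[:,:2]@R.T+t,p[:,2]]
def tri(s,a,d,b):
    c1,r1=ray(s,a);c2,r2=ray(d,b);r1=r1[0];r2=r2[0]
    k=np.linalg.lstsq(np.c_[r1,-r2],c2-c1,rcond=None)[0]; p,q=c1+k[0]*r1,c2+k[1]*r2
    return (p+q)/2,np.linalg.norm(p-q)
# planar chain, relative to pivot (y,z) mm
A0=np.radians(9.933)
def pin(th): a=th-A0; return 22.03*np.array([-np.cos(a),np.sin(a)])
def chain(th,dl):
    P=pin(th); e=dl-th; l=np.array([np.cos(e),np.sin(e)]); n=np.array([-l[1],l[0]])
    b=P+70*l; return b,b+9*l+40*n
def ik_grip(g,th0,dl0):
    from scipy.optimize import fsolve
    return fsolve(lambda q:chain(*q)[1]-g,[th0,dl0])
def ik_bar(b,th0,dl0):
    from scipy.optimize import fsolve
    return fsolve(lambda q:chain(*q)[0]-b,[th0,dl0])
E
python3 - <<'E'
from h import *
s=dict(np.load('pics/top0.npz')); d=dict(np.load('pics/side0.npz'))
for nm,a,b in [('grip',(372,262),(342,82)),('keeper dark',(298,243),(350,160))]:
    p,e=tri(s,np.array(a)/5+[234.6,169.6],d,np.array(b)/4.4+[199.6,184.6]); print(nm,p,e,w2b(p)*1000)
# dark mask of grip
for n,t,(u0,u1,v0,v1) in(('top',s,(300,318,214,232)),('side',d,(270,286,197,210))):
    g=t['pixels'][v0:v1,u0:u1].mean(2); print(n); print(g.astype(int))
E
```

```text
grip [ 0.51550459 -0.04956319  0.21753501] 0.00010440676435751926 [[  0.52228451  16.58637357 217.53500667]]
keeper dark [ 0.52731915 -0.02047312  0.11248431] 0.004642728765259087 [[  0.40461362  47.98386174 112.48431248]]
top
[[ 78 107  82  40  56  72  80  80  83  92  97 105 103 100 102 101 100 102]
 [ 93 104  51  26  26  35  56  76  88  92  93  90  95 101 100 101 102 101]
 [104  97  32  25  31  27  36  69  90  90  90  89  90  90  94 100 103 101]
 [108  73  19  26  30  21  49  67  63  62  68  82  89  89  91  91  93 101]
 [ 92  52  26  26  27  28  46  49  23  24  39  57  66  79  92  91  90  95]
 [ 82  73  73  65  39  34  37  27  11  18  29  34  36  46  74  92  89  94]
 [ 74  80  86  83  72  70  52  11  23  27  32  37  25  25  53  78  86  84]
 [ 41  53  61  72  81  74  51  18  17  25  32  34  25  37  48  59  68  66]
 [ 26  22  27  39  57  58  34  15  25  27  30  29  29  46  57  48  44  50]
 [ 27  23  28  31  43  41  17  19  31  23  26  24  30  41  51  45  40  41]
 [ 27  24  21  35  40  30  18  20  26  30  26  16  34  49  48  48  48  47]
 [ 31  25  21  44  47  18  22  25  28  24  17  1
[... 654 characters left out ...]
 164 169 171 176 179 179 178]
 [180 177 157 100  67  67  82  89  97 109 126 138 162 174 175 174]
 [181 172 139  73  31  26  27  31  35  46  59  75 119 163 170 168]
 [179 166 126  60  24  19  21  22  22  22  21  32  90 159 176 176]
 [174 148 100  44  20  18  20  19  19  19  18  27  86 161 178 180]
 [172 137  83  35  15  13  14  17  14  14  16  28  86 154 173 175]
 [166 136  87  56  31  20  16  15  14  13  16  34  87 140 158 163]
 [154 135 111 111  95  83  76  61  51  39  30  56 102 136 147 152]
 [148 133 133 156 160 159 153 134 122 106  96 109 135 144 135 133]
 [136 118 141 171 179 179 177 171 169 164 161 165 168 170 167 158]
 [132 116 146 174 181 180 182 180 179 180 179 180 180 179 177 169]]
```

```bash
python3 -m jog '[[[0,0,-1.5,-6.4,1],[0,0,-1.5,-6.4,1],[0,0,-1.5,-6.4,1],[0,0,-1.5,-6.4,1],[0,0,-1.5,-6.4,1],[0,0,0,-6.4,1],[0,0,0,-6.2,1],[0,0,0,0,1]]]'
python3 - <<'E'
from h import *
st=r.get_state(); g=b2w([.5e-3,16.5e-3,.27])[0]; t,R=box()
print(st['t'],st['orientation'],np.degrees(np.load('pics/box.npy')[2])+90)
d=g-st['ee_pos']; y=np.radians(st['orientation'][2]); print('dx,dy tool cm',100*(d[0]*np.cos(y)+d[1]*np.sin(y)),100*(d[0]*np.sin(y)-d[1]*np.cos(y)),-100*d[2])
E
```

```text
t: 0.77
ee_pos: [0.2259, -0.5286, 0.2804]
orientation: [-180.0, -0.0, 67.8]
ft_force: [0.4, -0.2, 0.2]
opening: 0.0944
0.7667 [-1.79987013e+02 -1.09430182e-02  6.78341348e+01] 67.6813693385973
dx,dy tool cm 55.2852819579507 8.746329529589328 1.0360574348637686
```

```bash
python3 -m jog '[[[1,0.2,0,0,1],[2,0.4,0,0,1],[3,0.5,0,0,1],[3.5,0.5,0,0,1],[3.5,0.5,0,0,0.7],[3.5,0.5,0,0,0.7],[3.5,0.5,0,0,0.7],[3.5,0.5,0,0,0.7],[3.5,0.5,0,0,0.7],[3.5,0.5,0,0,0.7],[3.5,0.55,0,0,0.7],[3.5,0.6,0,0,0.7],[3.5,0.6,0,0,0.7],[3.5,0.6,0,0,0.7],[3.5,0.6,0,0,0.7],[3,0.6,0,0,0.7],[2.5,0.6,0,0,0.7],[1.5,0.4,0,0,0.7],[0.8,0.1,0.5,0,0.7],[0,0,0,0,0.7]]]'
cat > st.py <<'E'
from h import *
st=r.get_state(); b=w2b(st['ee_pos'])[0]*1000; y=np.radians(st['orientation'][2])
f=st['ft_force']; t,R=box(); fb=R.T@f[:2]
print('t %.2f tcp box (mm)'%st['t'],b.round(2),'yaw',st['orientation'].round(2),'F box',fb.round(2),round(f[2],2),'open',round(st['opening']*1000,1))
E
python3 st.py
```

```text
t: 2.43
ee_pos: [0.5225, -0.0455, 0.274]
orientation: [-179.8, -0.0, 67.8]
ft_force: [0.9, -1.0, -0.3]
opening: 0.0658
t 2.43 tcp box (mm) [  5.48  22.98 273.99] yaw [-179.84   -0.     67.79] F box [ 1.19 -0.6 ] -0.34 open 65.8
```

```bash
python3 -m jog '[[[0,0,0,0,0.6],[-0.6,-0.5,1,0,0.55],[0,0,1,0,0.5],[0,0,0,0,0.5],[0,0,0,0,0.5]]]'; python3 st.py
python3 - <<'E'
from h import *
s=snap('side','side1'); cv2.imwrite('pics/c.png',cv2.resize(s['pixels'][130:290,190:370,::-1],None,fx=4,fy=4,interpolation=2))
s=snap('top','top1'); cv2.imwrite('pics/d.png',cv2.resize(s['pixels'][170:285,235:385,::-1],None,fx=5,fy=5,interpolation=2))
E
```

```text
t: 2.85
ee_pos: [0.5153, -0.0517, 0.2549]
orientation: [-179.9, 0.0, 67.6]
ft_force: [-0.1, -0.0, -0.3]
opening: 0.0471
t 2.85 tcp box (mm) [  1.11  14.54 254.94] yaw [-1.7992e+02  2.0000e-02  6.7630e+01] F box [-0.08 -0.07] -0.26 open 47.1
```

View pics/c.png

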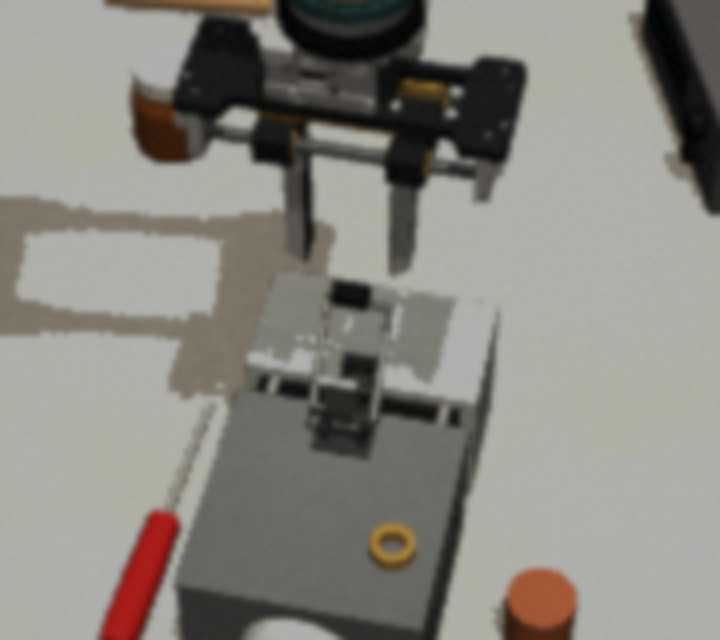

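View pics/d.png

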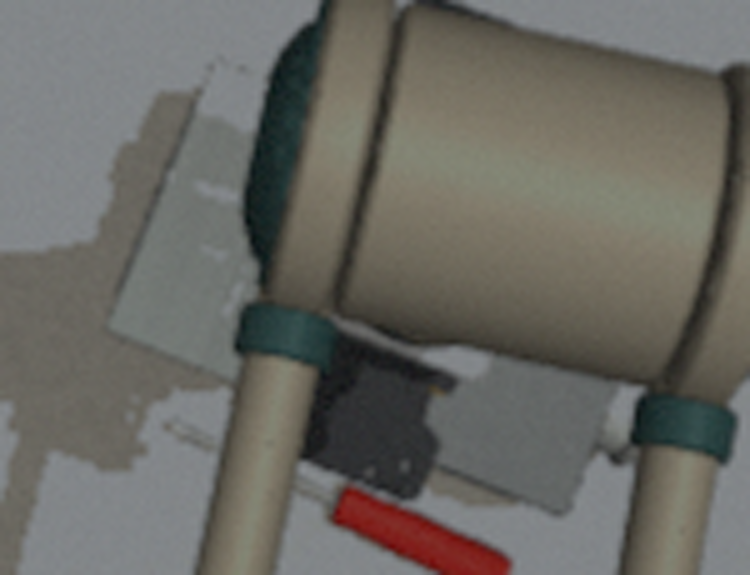

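The fingers (crop tips at 300,255 and 402,265) straddle the black grip at (350,293). I descend and pinch.

```bash
python3 -m jog '[[[0.2,-0.05,1.2,0,0.5],[0,0,1.4,0,0.5],[0,0,1.4,0,0.5],[0,0,1.2,0,0.5],[0,0,0,0,0.4],[0,0,0,0,0.3],[0,0,0,0,0.2],[0,0,0,0,0.2],[0,0,0,0,0.15],[0,0,0,0,0.15]]]' 15; python3 st.py
python3 -m jog '[[[0,0,0,0,0.15],[0,0,0,0,0.15],[0,0,0,0,0.15],[0,0,0,0,0.15]]]' 15; python3 st.py
```

```text
t: 3.78
ee_pos: [0.5159, -0.0485, 0.2044]
orientation: [-180.0, -0.0, 67.7]
ft_force: [-2.9, 2.1, 5.4]
opening: 0.0218
t 3.78 tcp box (mm) [  0.51  17.74 204.45] yaw [-1.7998e+02 -4.0000e-02  6.7730e+01] F box [-3.43  0.85] 5.43 open 21.8
t: 4.12
ee_pos: [0.5159, -0.0485, 0.2044]
orientation: [-180.0, -0.0, 67.7]
ft_force: [-4.5, 2.6, 5.8]
opening: 0.0219
t 4.12 tcp box (mm) [  0.54  17.7  204.37] yaw [-1.7999e+02 -4.0000e-02  6.7730e+01] F box [-5.12  0.67] 5.84 open 21.9
```

```bash
python3 - <<'E'
from h import *
s=snap('side','side2'); cv2.imwrite('pics/e.png',cv2.resize(s['pixels'][140:270,210:350,::-1],None,fx=4.4,fy=4.4,interpolation=2))
E
```

```text
(no output)
```

View pics/e.png

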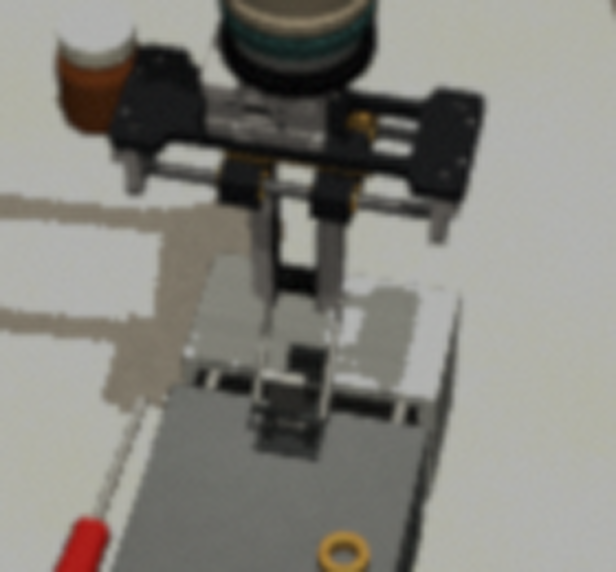

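```bash
python3 -m jog '[[[0,-0.05,-0.1,0,0.15],[0,0,0,0,0.15],[0,0,0,0,0.15]]]' 20; python3 st.py; python3 -m jog '[[[0,-0.05,-0.1,0,0.15],[0,0,0,0,0.15],[0,0,0,0,0.15]]]'; python3 st.py
```

```text
t: 4.42
ee_pos: [0.5157, -0.0488, 0.2045]
orientation: [-180.0, 0.0, 67.7]
ft_force: [-1.9, 0.8, 1.2]
opening: 0.022
t 4.42 tcp box (mm) [  0.43  17.4  204.49] yaw [-179.99    0.     67.73] F box [-2.13  0.04] 1.21 open 22.0
t: 4.67
ee_pos: [0.5155, -0.049, 0.2047]
orientation: [-180.0, 0.0, 67.7]
ft_force: [0.5, -0.2, -5.0]
opening: 0.0217
t 4.67 tcp box (mm) [  0.26  17.1  204.72] yaw [-1.7998e+02  4.0000e-02  6.7730e+01] F box [0.56 0.06] -4.96 open 21.7
```

```bash
python3 - <<'E'
from h import *
for n in('top','side'):
    s=dict(np.load('pics/%s0.npz'%n)); v,u=np.mgrid[200:240,270:320]; u=u.ravel();v=v.ravel()
    q=w2b(dep(s,np.c_[u,v]))*1000; c=s['pixels'][v,u].mean(1)
    m=(abs(q[:,0])<16)&(q[:,1]>38)&(q[:,1]<85)&(q[:,2]<130)
    o=np.argsort(q[:,1]*1+0*q[:,0]); print(n)
    for i in o:
        if m[i] and abs(q[i,0])<11: print(q[i].round(),int(c[i]))
E
python3 - <<'E'
import sys; sys.path.insert(0,'.')
from h import *
import os
os.chdir('.')
q=ik_grip([17,103.5],1.25,2.06); print('now',q,chain(*q))
for b in [(45,65),(52,58),(58,50),(64,40),(68,30),(70,20),(70,12),(70,5),(70,-1),(70,-6),(66,-6),(62,-6),(58.5,-6),(54,-6),(51.5,-6)]:
    q=ik_bar(b,*q); print(b,q.round(3),chain(*q)[1].round(1))
E
```

```text
top
[ -9.  39. 110.] 83
[ -1.  39. 108.] 71
[ -7.  40. 109.] 69
[  1.  40. 107.] 60
[ 10.  41. 103.] 48
[ -4.  41. 106.] 55
[  4.  41. 104.] 66
[-10.  41. 105.] 34
[ -2.  42. 109.] 56
[ -8.  42. 108.] 36
[  6.  42. 111.] 61
[  0.  43. 106.] 63
[  8.  43. 106.] 40
[ -5.  43. 109.] 45
[-11.  44. 105.] 45
[  3.  44. 110.] 59
[ -3.  44. 106.] 59
[ 11.  44. 109.] 50
[  5.  44. 106.] 54
[ -9.  45. 107.] 41
[ -1.  45. 107.] 62
[  7.  46. 113.] 48
[ -7.  46. 115.] 39
[  1.  46. 117.] 65
[ -4.  46. 113.] 55
[  9.  47. 116.] 41
[  4.  47. 116.] 62
[-10.  47. 117.] 40
[ -2.  47. 116.] 65
[  6.  48. 116.] 53
[ -7.  48. 115.] 41
[  0.  48. 118.] 69
[  8.  49. 116.] 39
[ -5.  49. 114.] 46
[  3.  49. 115.] 65
[-11.  49. 119.] 33
[ 11.  50. 116.] 52
[ -3.  50. 115.] 62
[ -8.  50. 114.] 38
[  5.  50. 118.] 65
[ -0.  51. 114.] 64
[ -6.  51. 115.] 40
[  7.  51. 117.] 47
[  2.  52. 118.] 66
[ 10.  52. 118.] 45
[ -4.  52. 117.] 52
[  4.  53. 114.] 73
[-10.  53. 119.] 44
[ -2.  53. 116.] 73
[  7.  54. 115.] 74
[ -7.  54. 117.] 62
[  1.  54. 107.] 87
[ 10.  54. 104.] 80
[ -4.  54. 104.] 83
[  4.  55. 104.]
[... 4345 characters left out ...]
[-10.  83. 104.] 180
[  1.  83. 102.] 179
[  3.  84. 106.] 173
[  6.  85. 101.] 153
now [1.24511328 2.03091378] (array([38.93424859, 68.86058981]), array([ 17. , 103.5]))
(45, 65) [1.334 2.028] [ 26.3 101.5]
(52, 58) [1.407 1.967] [38.4 96.7]
(58, 50) [1.477 1.9  ] [49.8 90.2]
(64, 40) [1.581 1.845] [62.3 81. ]
(68, 30) [1.674 1.789] [72.4 70.8]
(70, 20) [1.745 1.716] [80.2 59.7]
(70, 12) [1.777 1.633] [84.6 50.3]
(70, 5) [1.839 1.594] [88.4 41.6]
(70, -1) [1.917 1.586] [91.5 33.9]
(70, -6) [1.999 1.598] [93.9 27.3]
(66, -6) [1.827 1.416] [90.2 27.1]
(62, -6) [1.645 1.234] [86.2 27.1]
(58.5, -6) [1.468 1.069] [82.3 27.4]
(54, -6) [1.197 0.835] [76.6 28.2]
(51.5, -6) [1.003 0.68 ] [72.8 29.1]
```

```bash
python3 - <<'E'
from h import *
q=ik_grip([17,103.5],1.25,2.06); g0=np.array([17,103.5])
for b in [(45,65),(52,58),(58,50),(62,40),(63,30),(63,20),(63,12),(63,5),(63,-1),(63,-6)]:
    q=ik_bar(b,*q); g=chain(*q)[1]; print(b,q.round(3),g.round(1),'row x %.2f z %.2f cm'%tuple((g-g0)/[10,-10]),'tcp',(g+[0.1,101.2]).round(1)); g0=g
E
```

```text
(45, 65) [1.334 2.028] [ 26.3 101.5] row x 0.93 z 0.20 cm tcp [ 26.4 202.7]
(52, 58) [1.407 1.967] [38.4 96.7] row x 1.20 z 0.48 cm tcp [ 38.5 197.9]
(58, 50) [1.477 1.9  ] [49.8 90.2] row x 1.14 z 0.65 cm tcp [ 49.9 191.4]
(62, 40) [1.493 1.763] [60. 81.] row x 1.02 z 0.92 cm tcp [ 60.1 182.2]
(63, 30) [1.448 1.576] [66.8 70.8] row x 0.68 z 1.01 cm tcp [ 66.9 172. ]
(63, 20) [1.421 1.408] [72.5 59.9] row x 0.57 z 1.09 cm tcp [ 72.6 161.1]
(63, 12) [1.449 1.319] [77.1 50.5] row x 0.46 z 0.94 cm tcp [ 77.2 151.7]
(63, 5) [1.513 1.276] [81.1 41.8] row x 0.40 z 0.87 cm tcp [ 81.2 143. ]
(63, -1) [1.599 1.267] [84.5 33.9] row x 0.34 z 0.79 cm tcp [ 84.6 135.1]
(63, -6) [1.692 1.28 ] [87.2 27.1] row x 0.27 z 0.68 cm tcp [ 87.3 128.3]
```

```bash
python3 -m jog '[[[0.3,0,0.07,0,0.15],[0.3,0,0.07,0,0.15],[0.33,0,0.06,0,0.15],[0.4,0,0.16,0,0.15],[0.4,0,0.16,0,0.15],[0.4,0,0.16,0,0.15],[0.38,0,0.21,0,0.15],[0.38,0,0.22,0,0.15],[0.38,0,0.22,0,0.15],[0.34,0,0.3,0,0.15],[0.34,0,0.31,0,0.15],[0.34,0,0.31,0,0.15],[0,0,0,0,0.15],[0,0,0,0,0.15]]]'; python3 st.py
python3 - <<'E'
from h import *
s=snap('side','side3'); cv2.imwrite('pics/f.png',cv2.resize(s['pixels'][140:270,210:350,::-1],None,fx=4.4,fy=4.4,interpolation=2))
for b in [[0,-23,186],[0,62,155],[0,60,196]]: print(b,(proj(s,b2w(np.array(b)/1000))[0]-[210,140])*4.4)
E
```

```text
t: 5.83
ee_pos: [0.5323, -0.0083, 0.1829]
orientation: [180.0, -0.1, 67.7]
ft_force: [1.4, 0.5, 0.4]
opening: 0.0217
t 5.83 tcp box (mm) [  0.42  61.1  182.87] yaw [ 1.7996e+02 -7.0000e-02  6.7750e+01] F box [1.08 0.98] 0.41 open 21.7
[0, -23, 186] [279.75283008 372.32551954]
[0, 62, 155] [312.84400387 289.64977667]
[0, 60, 196] [312.26654397 244.33474859]
```

View pics/f.png

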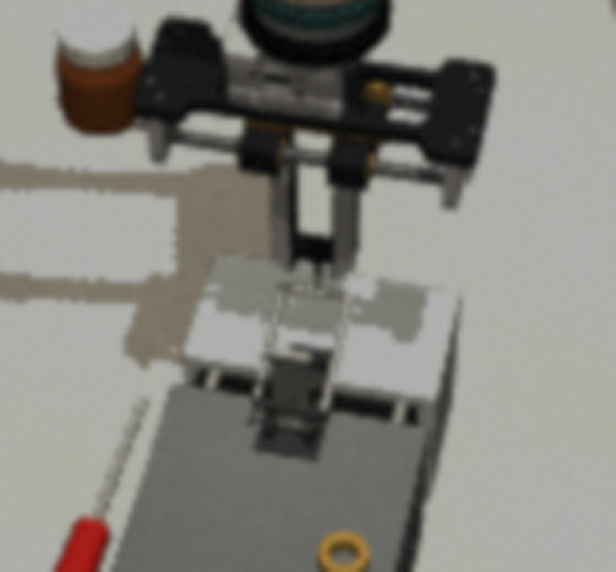

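The grip is at (312,248), the bar at (312,290), where the chain model predicts them. I carry on down.

```bash
python3 -m jog '[[[0.2,0,0.36,0,0.15],[0.2,0,0.36,0,0.15],[0.2,0,0.36,0,0.15],[0.19,0,0.36,0,0.15],[0.19,0,0.36,0,0.15],[0.19,0,0.36,0,0.15],[0.15,0,0.31,0,0.15],[0.15,0,0.31,0,0.15],[0.15,0,0.31,0,0.15],[0.13,0,0.29,0,0.15],[0.13,0,0.29,0,0.15],[0.13,0,0.29,0,0.15],[0,0,0,0,0.15],[0,0,0,0,0.15]]]'; python3 st.py
python3 - <<'E'
from h import *
s=snap('side','side4'); cv2.imwrite('pics/g.png',cv2.resize(s['pixels'][140:270,210:350,::-1],None,fx=4.4,fy=4.4,interpolation=2))
for b in [[0,63,120],[0,81,157]]: print(b,(proj(s,b2w(np.array(b)/1000))[0]-[210,140])*4.4)
E
```

```text
t: 7.05
ee_pos: [0.5391, 0.0086, 0.1428]
orientation: [180.0, 0.1, 67.8]
ft_force: [1.9, -4.9, -1.4]
opening: 0.0215
t 7.05 tcp box (mm) [  0.27  79.35 142.84] yaw [1.800e+02 1.200e-01 6.775e+01] F box [ 3.62 -3.86] -1.4 open 21.5
[0, 63, 120] [313.06011257 327.55316405]
[0, 81, 157] [319.80250714 262.22785144]
```

View pics/g.png

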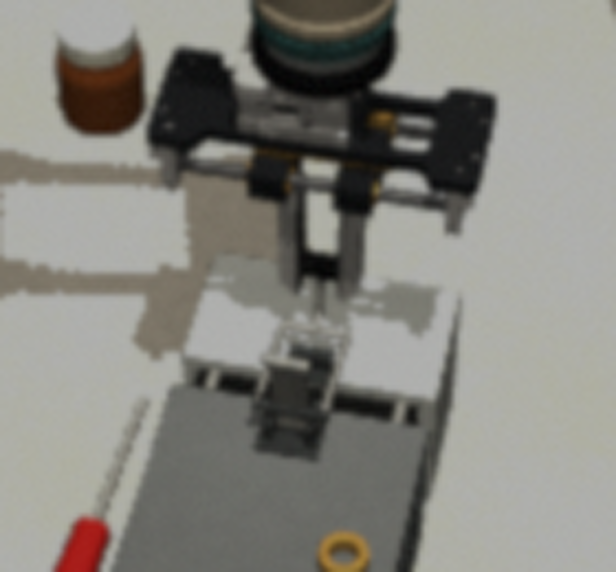

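```bash
python3 -m jog '[[[0.2,0,0,0,0.15],[0.11,0,0.25,0,0.15],[0.11,0,0.25,0,0.15],[0.11,0,0.25,0,0.15],[0.1,0,0.25,0,0.15],[0,0,0,0,0.15],[0,0,0,0,0.15]]]'; python3 st.py
python3 -m jog '[[[0.06,0,0.15,0,0.15],[0.06,0,0.15,0,0.15],[0.03,0,0.08,0,0.15],[0,0,0,0,0.15],[0,0,0,0,0.15]]]'; python3 st.py
python3 - <<'E'
from h import *
s=snap('side','side5'); cv2.imwrite('pics/i.png',cv2.resize(s['pixels'][190:260,230:330,::-1],None,fx=8,fy=8,interpolation=2))
for b in [[0,63,109],[0,87,142],[0,55,116.5],[-13,55,116.5]]: print(b,(proj(s,b2w(np.array(b)/1000))[0]-[230,190])*8)
b=w2b(r.get_state()['ee_pos'])[0]*1000; q=ik_grip([b[1]-.1,b[2]-101.2],1.6,1.25); print(q,chain(*q))
E
```

```text
t: 7.68
ee_pos: [0.5419, 0.0154, 0.1332]
orientation: [180.0, 0.0, 67.7]
ft_force: [1.7, -4.2, -0.3]
opening: 0.0217
t 7.68 tcp box (mm) [  0.28  86.74 133.21] yaw [179.98   0.    67.74] F box [ 3.18 -3.19] -0.29 open 21.7
t: 8.1
ee_pos: [0.5425, 0.017, 0.1296]
orientation: [180.0, -0.0, 67.7]
ft_force: [3.8, -2.9, 1.6]
opening: 0.0219
t 8.10 tcp box (mm) [  0.25  88.44 129.6 ] yaw [ 1.7997e+02 -2.0000e-02  6.7740e+01] F box [ 4.58 -1.29] 1.62 open 21.9
[0, 63, 109] [409.11552781 217.39565263]
[0, 87, 142] [425.15017496  93.65258233]
[0, 55, 116.5] [403.91245703 221.85188295]
[-13, 55, 116.5] [363.56828532 215.13103084]
[1.74353197 1.34701633] (array([64.55502635, -5.00447145]), array([88.30500375, 28.4161595 ]))
```

View pics/i.png

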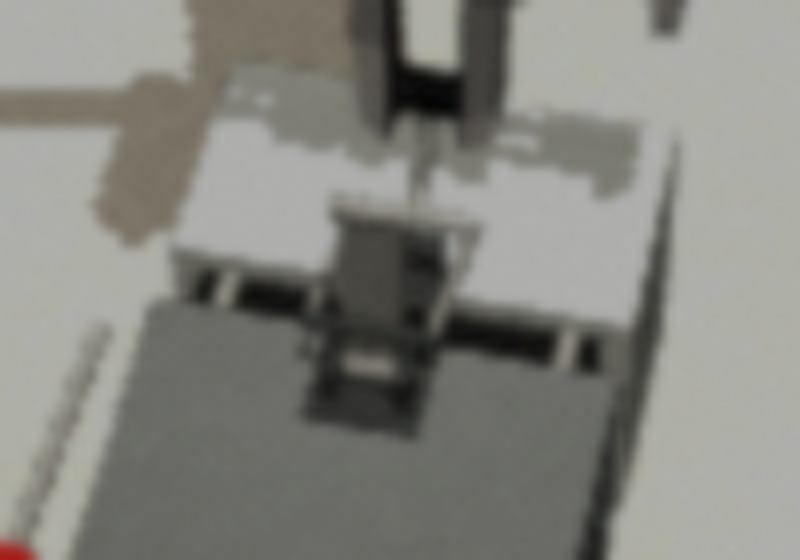

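```bash
for i in 1; do python3 -m jog '[[[0.03,0,0.1,0,0.15],[0,0,0,0,0.15],[0,0,0,0,0.15]]]'|grep ft; python3 st.py; done; python3 -m jog '[[[0.03,0,0.1,0,0.15],[0,0,0,0,0.15],[0,0,0,0,0.15]]]'|grep ft; python3 st.py
```

```text
ft_force: [3.5, -3.6, 1.1]
t 8.40 tcp box (mm) [  0.27  88.77 128.65] yaw [ 1.7997e+02 -3.0000e-02  6.7730e+01] F box [ 4.58 -1.97] 1.07 open 21.3
ft_force: [3.1, -2.7, 1.9]
t 8.65 tcp box (mm) [  0.24  88.98 127.59] yaw [ 1.7997e+02 -2.0000e-02  6.7730e+01] F box [ 3.93 -1.35] 1.9 open 21.6
```

```bash
python3 -m jog '[[[0.03,0,0.1,0,0.15],[0,0,0,0,0.15],[0,0,0,0,0.15]]]'|grep ft; python3 st.py;  python3 -m jog '[[[0.03,0,0.1,0,0.15],[0,0,0,0,0.15],[0,0,0,0,0.15]]]'|grep ft; python3 st.py
```

```text
ft_force: [4.3, -3.6, 0.2]
t 8.90 tcp box (mm) [  0.24  89.14 126.53] yaw [179.97  -0.    67.73] F box [ 5.35 -1.68] 0.18 open 21.9
ft_force: [4.6, -2.7, 0.9]
t 9.15 tcp box (mm) [  0.25  89.41 125.46] yaw [179.97   0.    67.74] F box [ 5.31 -0.71] 0.95 open 22.4
```

```bash
python3 -m jog '[[[0.03,0,0.1,0,0.15],[0,0,0,0,0.15],[0,0,0,0,0.15]]]'|grep ft; python3 st.py;  python3 -m jog '[[[0.03,0,0.1,0,0.15],[0,0,0,0,0.15],[0,0,0,0,0.15]]]'|grep ft; python3 st.py
python3 - <<'E'
from h import *
b=w2b(r.get_state()['ee_pos'])[0]*1000; q=ik_grip([b[1]-.1,b[2]-101.2],1.6,1.25); print(q,chain(*q))
E
```

```text
ft_force: [4.5, -3.1, 1.1]
t 9.40 tcp box (mm) [  0.22  89.66 124.41] yaw [1.7998e+02 1.0000e-02 6.7740e+01] F box [ 5.32 -1.22] 1.09 open 21.7
ft_force: [3.1, -2.3, 0.9]
t 9.65 tcp box (mm) [  0.22  89.96 123.41] yaw [1.7998e+02 1.0000e-02 6.7740e+01] F box [ 3.7  -0.96] 0.95 open 21.8
[1.80353542 1.3373412 ] (array([63.83725369, -9.47311425]), array([89.8564183 , 22.21289327]))
```

```bash
python3 - <<'E'
from h import *
s=snap('side','side6'); cv2.imwrite('pics/j.png',cv2.resize(s['pixels'][190:260,230:330,::-1],None,fx=8,fy=8,interpolation=2))
b=w2b(r.get_state()['ee_pos'])[0]
for o in (10,12,14,16): print(o,(proj(s,b2w([b[0],b[1],b[2]+o/1000]))[0]-[230,190])*8)
for z in (105,107.5,110): print('bar',z,(proj(s,b2w(np.array([[-19,64,z],[19,64,z]])/1000))-[230,190])*8)
for th in (1.6,1.7,1.8): print('lever end',th,(proj(s,b2w(np.array([[-13,-75*np.cos(th),115+75*np.sin(th)],[13,-75*np.cos(th),115+75*np.sin(th)]])/1000))-[230,190])*8)
E
```

```text
10 [427.6762256 104.3801321]
12 [427.71240219 100.29589261]
14 [427.74866085  96.20249986]
16 [427.78500185  92.09992378]
bar 105 [[351.40872978 213.15581206]
 [468.25917233 232.62115281]]
bar 107.5 [[351.34736355 208.23044677]
 [468.36102507 227.7064583 ]]
bar 110 [[351.28583391 203.29132875]
 [468.46316112 222.77798978]]
lever end 1.6 [[323.87651893 195.47881213]
 [410.22123301 209.83059018]]
lever end 1.7 [[329.4415635  177.55628849]
 [415.45616471 191.80626531]]
lever end 1.8 [[334.91875229 161.61294392]
 [420.57142937 175.76120565]]
```

View pics/j.png

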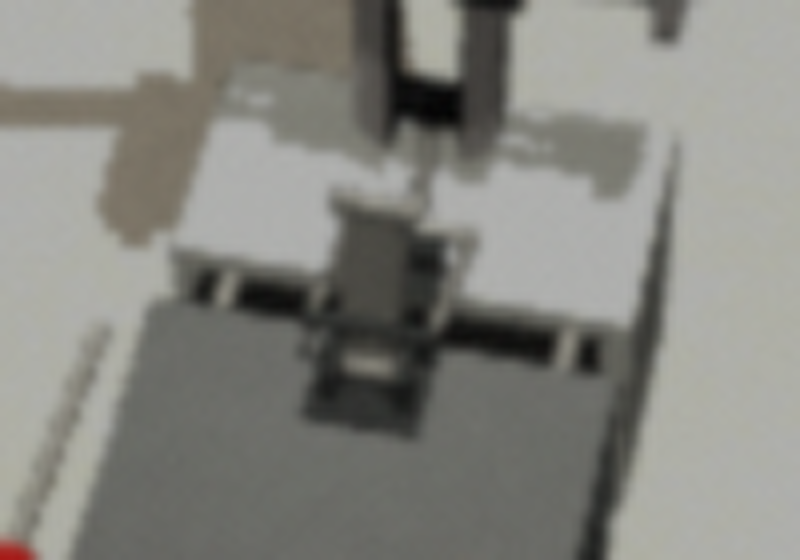

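```bash
python3 - <<'E'
from h import *
s=dict(np.load('pics/side6.npz'))
for dy in (0,-2,-4,-6):
  for dz in (-2,0,2,4):
    q=ik_grip([89.9+dy,21.5+dz],1.6,1.25); b=chain(*q)[0]
    print(dy,dz,q.round(2),'e',round(q[1]-q[0],2),'bar',b.round(1),((proj(s,b2w(np.array([[19,b[0],115+b[1]]])/1000))-[230,190])*8).round())
E
```

```text
0 -2 [1.81 1.31] e -0.5 bar [ 62.9 -11.4] [[468. 238.]]
0 0 [1.81 1.33] e -0.47 bar [ 63.6 -10. ] [[468. 233.]]
0 2 [1.81 1.35] e -0.45 bar [64.3 -8.6] [[469. 229.]]
0 4 [1.81 1.38] e -0.43 bar [65.1 -7.1] [[469. 224.]]
-2 -2 [1.72 1.22] e -0.5 bar [ 60.9 -11.4] [[466. 243.]]
-2 0 [1.71 1.24] e -0.47 bar [ 61.6 -10. ] [[467. 238.]]
-2 2 [1.72 1.26] e -0.45 bar [62.3 -8.6] [[467. 234.]]
-2 4 [1.72 1.29] e -0.43 bar [63.1 -7.1] [[468. 229.]]
-4 -2 [1.63 1.13] e -0.5 bar [ 59.  -11.4] [[465. 248.]]
-4 0 [1.62 1.15] e -0.47 bar [ 59.7 -10. ] [[466. 243.]]
-4 2 [1.62 1.17] e -0.45 bar [60.4 -8.6] [[466. 239.]]
-4 4 [1.63 1.2 ] e -0.43 bar [61.1 -7.2] [[467. 234.]]
-6 -2 [1.53 1.04] e -0.49 bar [ 57.1 -11.5] [[464. 252.]]
-6 0 [1.53 1.06] e -0.47 bar [ 57.8 -10.1] [[464. 248.]]
-6 2 [1.53 1.09] e -0.45 bar [58.5 -8.7] [[465. 243.]]
-6 4 [1.54 1.11] e -0.42 bar [59.2 -7.3] [[465. 239.]]
```

```bash
python3 -m jog '[[[0.03,0,0.1,0,0.15],[0,0,0,0,0.15],[0,0,0,0,0.15]]]'|grep ft; python3 st.py;  python3 -m jog '[[[0.03,0,0.1,0,0.15],[0,0,0,0,0.15],[0,0,0,0,0.15]]]'|grep ft; python3 st.py
```

```text
ft_force: [2.8, -3.8, 2.8]
t 9.95 tcp box (mm) [  0.25  90.22 122.76] yaw [1.7997e+02 1.0000e-02 6.7740e+01] F box [ 4.   -2.46] 2.77 open 21.7
ft_force: [2.6, -4.0, 8.0]
t 10.20 tcp box (mm) [  0.29  90.37 122.51] yaw [1.7994e+02 2.0000e-02 6.7740e+01] F box [ 3.92 -2.7 ] 8.02 open 21.8
```

```bash
python3 -m jog '[[[0,0,-0.22,0,0.15],[0,0,0,0,0.15],[0,0,0,0,0.15]]]'|grep ft; python3 st.py;  python3 -m jog '[[[-0.1,0,0,0,0.15],[-0.1,0,0,0,0.15],[0,0,0,0,0.15],[0,0,0,0,0.15]]]'|grep ft; python3 st.py
```

```text
ft_force: [3.2, -4.3, -0.4]
t 10.45 tcp box (mm) [  0.22  90.5  123.37] yaw [1.7998e+02 1.0000e-02 6.7730e+01] F box [ 4.63 -2.76] -0.45 open 21.9
ft_force: [5.2, 0.4, 0.3]
t 10.78 tcp box (mm) [  0.28  90.41 123.53] yaw [179.97  -0.21  67.69] F box [4.68 2.33] 0.28 open 21.6
```

```bash
python3 -m jog '[[[-0.1,0,-0.07,0,0.15],[-0.1,0,0,0,0.15],[0,0,0,0,0.15],[0,0,0,0,0.15]]]'|grep ft; python3 st.py;  python3 -m jog '[[[-0.1,0,0,0,0.15],[-0.1,0,0,0,0.15],[0,0,0,0,0.15],[0,0,0,0,0.15]]]'|grep ft; python3 st.py
```

```text
ft_force: [5.1, 1.2, 0.5]
t 11.12 tcp box (mm) [  0.27  89.24 124.17] yaw [179.97  -0.3   67.67] F box [4.26 3.04] 0.54 open 21.8
ft_force: [5.9, 1.5, -0.6]
t 11.45 tcp box (mm) [  0.26  87.36 124.1 ] yaw [179.97  -0.31  67.67] F box [4.91 3.6 ] -0.57 open 21.9
```

```bash
python3 -m jog '[[[-0.1,0,-0.02,0,0.15],[-0.1,0,0,0,0.15],[0,0,0,0,0.15],[0,0,0,0,0.15]]]'|grep ft; python3 st.py;  python3 -m jog '[[[-0.1,0,-0.01,0,0.15],[0,0,0,0,0.15],[0,0,0,0,0.15]]]'|grep ft; python3 st.py; python3 -m jog '[[[-0.1,0,-0.02,0,0.15],[0,0,0,0,0.15],[0,0,0,0,0.15]]]'|grep ft; python3 st.py
```

```text
ft_force: [7.2, 2.6, -2.4]
t 11.78 tcp box (mm) [  0.24  85.48 124.17] yaw [179.97  -0.33  67.67] F box [5.72 5.12] -2.37 open 21.7
ft_force: [6.6, 2.6, -1.5]
t 12.03 tcp box (mm) [  0.22  84.58 124.24] yaw [179.98  -0.34  67.66] F box [5.14 4.94] -1.47 open 21.5
ft_force: [6.5, 2.1, -2.2]
t 12.28 tcp box (mm) [  0.22  83.57 124.45] yaw [179.98  -0.34  67.66] F box [5.2  4.41] -2.24 open 22.0
```

```bash
python3 -m jog '[[[-0.1,0,-0.02,0,0.15],[0,0,0,0,0.15],[0,0,0,0,0.15]]]'|grep ft; python3 st.py;  python3 -m jog '[[[-0.1,0,-0.02,0,0.15],[0,0,0,0,0.15],[0,0,0,0,0.15]]]'|grep ft; python3 st.py
python3 - <<'E'
from h import *
s=snap('side','side7'); cv2.imwrite('pics/k.png',cv2.resize(s['pixels'][190:260,230:330,::-1],None,fx=8,fy=8,interpolation=2))
for th in (1.1,1.2,1.3,1.4): print('lever end',th,(proj(s,b2w(np.array([[-13,-75*np.cos(th),115+75*np.sin(th)],[13,-75*np.cos(th),115+75*np.sin(th)]])/1000))-[230,190])*8)
for y in (52,55,58): print('bar',y,(proj(s,b2w(np.array([[-19,y,109],[19,y,109]])/1000))-[230,190])*8)
E
```

```text
ft_force: [7.2, 1.6, -1.5]
t 12.53 tcp box (mm) [  0.21  82.63 124.65] yaw [179.98  -0.34  67.66] F box [6.04 4.16] -1.47 open 22.1
ft_force: [7.4, 3.3, -1.8]
t 12.78 tcp box (mm) [  0.19  81.66 124.87] yaw [179.98  -0.35  67.66] F box [5.63 5.87] -1.8 open 21.7
lever end 1.1 [[296.9409756  307.61547274]
 [384.32915266 322.43622146]]
lever end 1.2 [[301.9967033  282.98662835]
 [389.26720331 297.72291641]]
lever end 1.3 [[307.28143081 259.1971097 ]
 [394.38625431 273.84308126]]
lever end 1.4 [[312.73242457 236.51778921]
 [399.62578053 251.06876594]]
bar 52 [[343.14116033 234.13300816]
 [460.86346775 253.81943116]]
bar 55 [[345.19176444 226.88758096]
 [462.76088848 246.52269078]]
bar 58 [[347.2368359  219.66175894]
 [464.65314962 239.24576187]]
```

View pics/k.png

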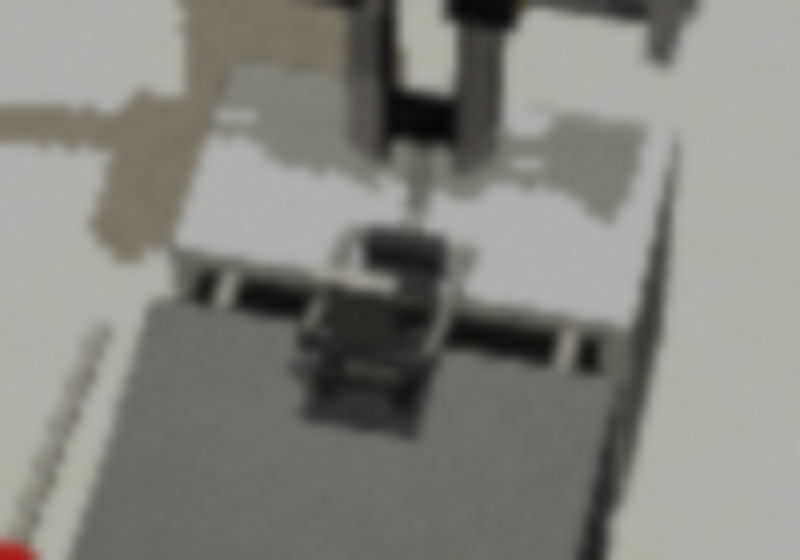

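```bash
python3 -m jog '[[[-0.05,0,-0.01,0,0.15],[0,0,0,0,0.15],[0,0,0,0,0.15]]]'|grep ft; python3 st.py;  python3 -m jog '[[[-0.05,0,-0.01,0,0.15],[0,0,0,0,0.15],[0,0,0,0,0.15]]]'|grep ft; python3 st.py;  python3 -m jog '[[[-0.05,0,-0.01,0,0.15],[0,0,0,0,0.15],[0,0,0,0,0.15]]]'|grep ft; python3 st.py
```

```text
ft_force: [6.2, 1.7, -0.7]
t 13.08 tcp box (mm) [  0.21  81.18 124.96] yaw [179.98  -0.35  67.66] F box [5.09 3.89] -0.67 open 21.8
ft_force: [7.2, 3.5, -1.3]
t 13.33 tcp box (mm) [  0.18  80.7  125.06] yaw [179.98  -0.35  67.66] F box [5.29 5.95] -1.27 open 21.6
ft_force: [7.1, 2.0, -0.9]
t 13.58 tcp box (mm) [  0.21  80.26 125.19] yaw [179.98  -0.36  67.66] F box [5.75 4.57] -0.89 open 22.0
```

```bash
python3 -m jog '[[[-0.05,0,-0.01,0,0.15],[0,0,0,0,0.15],[0,0,0,0,0.15]]]'|grep ft; python3 st.py;  python3 -m jog '[[[-0.05,0,-0.01,0,0.15],[0,0,0,0,0.15],[0,0,0,0,0.15]]]'|grep ft; python3 st.py;  python3 -m jog '[[[-0.05,0,-0.01,0,0.15],[0,0,0,0,0.15],[0,0,0,0,0.15]]]'|grep ft; python3 st.py
```

```text
ft_force: [6.7, 2.3, -2.4]
t 13.83 tcp box (mm) [  0.21  79.72 125.3 ] yaw [179.98  -0.35  67.65] F box [5.32 4.65] -2.36 open 21.7
ft_force: [5.8, 3.0, -1.8]
t 14.08 tcp box (mm) [  0.19  79.27 125.39] yaw [179.98  -0.36  67.66] F box [4.25 5.02] -1.82 open 21.7
ft_force: [6.2, 2.8, -2.3]
t 14.33 tcp box (mm) [  0.2   78.82 125.5 ] yaw [179.98  -0.36  67.65] F box [4.67 4.92] -2.34 open 21.6
```

```bash
python3 -m jog '[[[-0.05,0,-0.01,0,0.15],[0,0,0,0,0.15],[0,0,0,0,0.15]]]'|grep ft; python3 st.py
python3 - <<'E'
from h import *
s=snap('side','side8'); cv2.imwrite('pics/l.png',cv2.resize(s['pixels'][200:250,250:310,::-1],None,fx=12,fy=12,interpolation=2))
for th in (1.0,1.1,1.2,1.3): print('lever end',th,(proj(s,b2w(np.array([[-13,-75*np.cos(th),115+75*np.sin(th)],[13,-75*np.cos(th),115+75*np.sin(th)]])/1000))-[250,200])*12)
for y in (50,52,55,58): print('bar',y,(proj(s,b2w(np.array([[-19,y,109],[19,y,109]])/1000))-[250,200])*12)
print('lip',(proj(s,b2w(np.array([[-13,55,116.5],[13,55,116.5]])/1000))-[250,200])*12)
E
```

```text
ft_force: [6.5, 2.3, -1.6]
t 14.58 tcp box (mm) [  0.19  78.33 125.59] yaw [179.98  -0.36  67.66] F box [5.14 4.64] -1.62 open 21.8
lever end 1.0 [[198.26180678 379.19813504]
 [329.44621684 401.54547782]]
lever end 1.1 [[205.4114634  341.42320911]
 [336.49372899 363.65433219]]
lever end 1.2 [[212.99505495 304.47994253]
 [343.90080496 326.58437461]]
lever end 1.3 [[220.92214621 268.79566455]
 [351.57938147 290.76462189]]
bar 50 [[272.6565101  238.46133304]
 [449.39346643 268.04245346]]
bar 52 [[274.71174049 231.19951224]
 [451.29520163 260.72914674]]
bar 55 [[277.78764666 220.33137144]
 [454.14133272 249.78403616]]
bar 58 [[280.85525385 209.4926384 ]
 [456.97972443 238.8686428 ]]
lip [[305.35242797 202.69654626]
 [426.5259241  222.88202408]]
```

View pics/l.png

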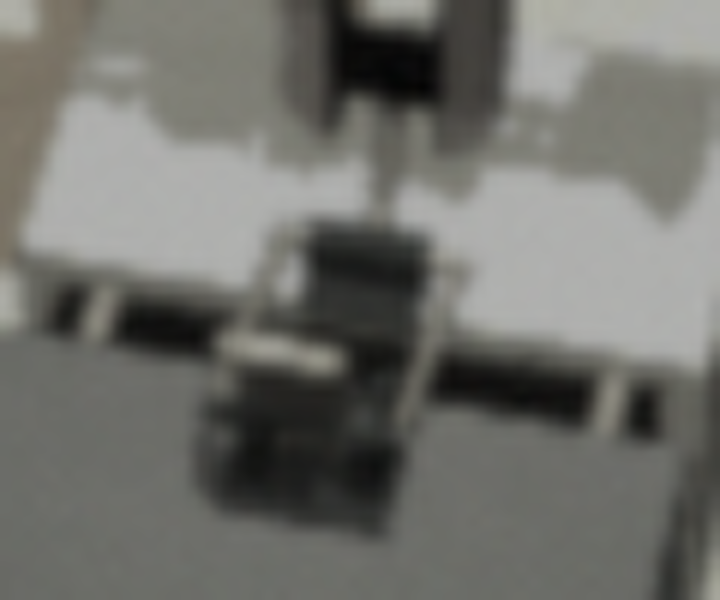

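```bash
python3 -m jog '[[[-0.05,0,-0.01,0,0.15],[0,0,0,0,0.15],[0,0,0,0,0.15]]]'|grep ft; python3 st.py;  python3 -m jog '[[[-0.05,0,-0.01,0,0.15],[0,0,0,0,0.15],[0,0,0,0,0.15]]]'|grep ft; python3 st.py;  python3 -m jog '[[[-0.05,0,-0.01,0,0.15],[0,0,0,0,0.15],[0,0,0,0,0.15]]]'|grep ft; python3 st.py
```

```text
ft_force: [6.4, 3.2, -1.2]
t 14.88 tcp box (mm) [  0.19  77.85 125.7 ] yaw [179.98  -0.37  67.65] F box [4.73 5.44] -1.16 open 22.0
ft_force: [8.1, 2.5, -2.2]
t 15.13 tcp box (mm) [  0.2   77.43 125.82] yaw [179.98  -0.38  67.66] F box [6.56 5.39] -2.23 open 21.9
ft_force: [7.0, 3.3, -1.1]
t 15.38 tcp box (mm) [  0.22  77.21 125.95] yaw [179.98  -0.41  67.65] F box [5.21 5.71] -1.13 open 21.6
```

```bash
python3 -m jog '[[[-0.05,0,0,0,0.15],[0,0,0,0,0.15],[0,0,0,0,0.15]]]'|grep ft; python3 st.py;  python3 -m jog '[[[-0.05,0,0,0,0.15],[0,0,0,0,0.15],[0,0,0,0,0.15]]]'|grep ft; python3 st.py
```

```text
ft_force: [7.0, 4.7, -0.2]
t 15.63 tcp box (mm) [  0.2   77.11 125.99] yaw [179.98  -0.46  67.64] F box [4.68 6.98] -0.2 open 21.4
ft_force: [7.6, 5.3, -0.7]
t 15.88 tcp box (mm) [  0.22  76.97 126.06] yaw [179.97  -0.49  67.63] F box [4.97 7.81] -0.72 open 21.9
```

Contact: the TCP sticks at y≈77.0 while the pull climbs from 5 to 7.8 N. I relax slightly and let go.

```bash
python3 -m jog '[[[0.1,0,0,0,0.15],[0,0,0,0,0.25],[0,0,0,0,0.4],[0,0,0,0,0.5],[0,0,0,0,0.5],[0,0,0,0,0.5],[0,0,0,0,0.5]]]'|grep ft; python3 st.py
python3 - <<'E'
from h import *
s=snap('side','side9'); cv2.imwrite('pics/m.png',cv2.resize(s['pixels'][200:250,250:310,::-1],None,fx=12,fy=12,interpolation=2))
E
```

```text
ft_force: [0.4, 0.5, 0.2]
t 16.47 tcp box (mm) [ -0.93  73.34 125.94] yaw [-1.7989e+02  3.0000e-02  6.7730e+01] F box [0.16 0.64] 0.21 open 47.2
```

View pics/m.png

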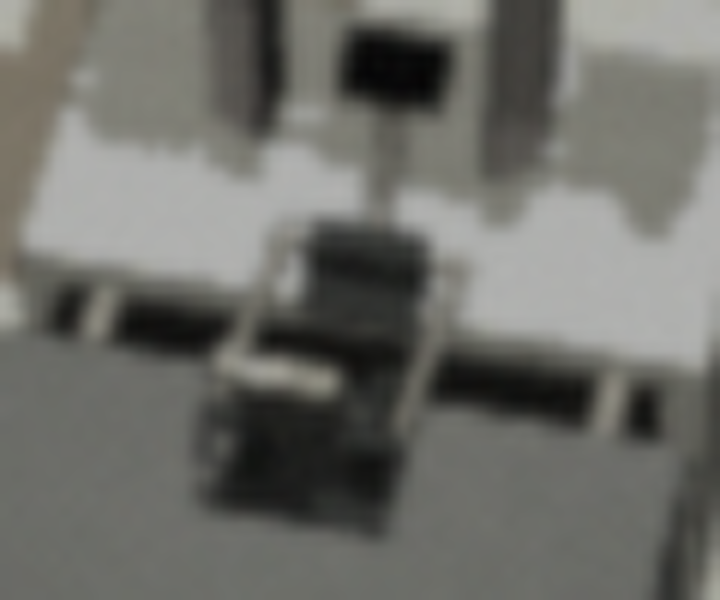

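```bash
python3 -m jog '[[[0.1,0,0,0,0.5],[0,0,-1,0,0.5],[0,0,-2,0,0.5],[0,0,-2.5,0,0.5],[0,0,-2.5,0,0.3],[0,0,-1,0,0],[-2,0.1,0,0,0],[-2,0,0,0,0],[-2,0,0,0,0],[-2,0,0,0,0],[0,0,0,0,0],[0,0,0,0,0],[0,0,0,0,0]]]'|grep ft; python3 st.py
python3 - <<'E'
from h import *
for th in np.arange(1.1,-.01,-.1): print(th.round(2),'tcp y %.1f z %.1f'%(-66*np.cos(th)+2.5*np.sin(th)+8,115+66*np.sin(th)+2.5*np.cos(th)))
E
```

```text
ft_force: [-0.1, -0.1, -0.3]
t 17.60 tcp box (mm) [  1.06  -4.85 216.32] yaw [-1.7999e+02 -5.0000e-02  6.7720e+01] F box [-0.03 -0.08] -0.32 open 0.5
1.1 tcp y -19.7 z 175.0
1.0 tcp y -25.6 z 171.9
0.9 tcp y -31.1 z 168.3
0.8 tcp y -36.2 z 164.1
0.7 tcp y -40.9 z 159.4
0.6 tcp y -45.1 z 154.3
0.5 tcp y -48.7 z 148.8
0.4 tcp y -51.8 z 143.0
0.3 tcp y -54.3 z 136.9
0.2 tcp y -56.2 z 130.6
0.1 tcp y -57.4 z 124.1
-0.0 tcp y -58.0 z 117.5
```

```bash
python3 -m jog '[[[-0.1,-0.1,1,0,0],[-0.1,0,1.5,0,0],[-0.1,0,1.3,0,0],[0,0,0.4,0,0],[0,0,0,0,0],[0,0,0,0,0]]]'|grep ft; python3 st.py
python3 -m jog '[[[-0.3,0,0,0,0],[-0.3,0,0,0,0],[-0.2,0,0,0,0],[-0.2,0,0,0,0],[0,0,0,0,0],[0,0,0,0,0]]]'|grep ft; python3 st.py
python3 - <<'E'
from h import *
s=snap('side','side10'); cv2.imwrite('pics/n.png',cv2.resize(s['pixels'][160:260,230:330,::-1],None,fx=6,fy=6,interpolation=2))
E
```

```text
ft_force: [0.3, 0.2, -0.1]
t 18.10 tcp box (mm) [ 9.0000e-02 -7.8900e+00  1.7418e+02] yaw [-179.98   -0.     67.78] F box [0.21 0.33] -0.13 open 0.3
ft_force: [-0.1, 0.0, 0.5]
t 18.60 tcp box (mm) [  0.27 -18.62 174.58] yaw [179.97  -0.    67.71] F box [-0.13 -0.03] 0.46 open 0.3
```

View pics/n.png

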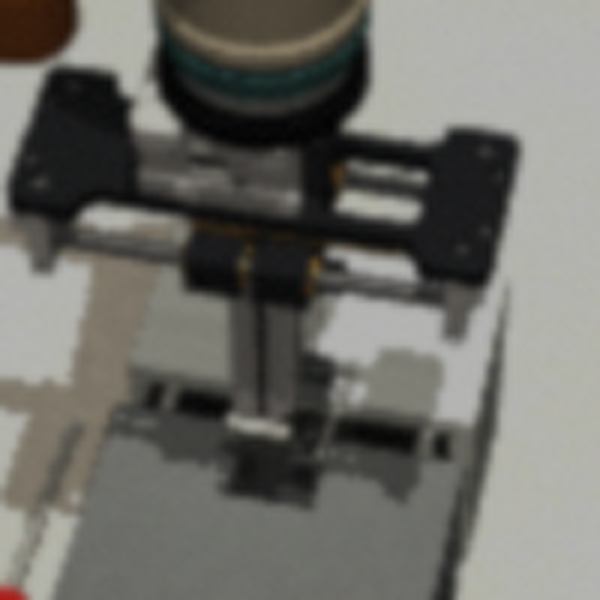

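The fingertips (265,412) stand just behind the lever end (260,425), so I push along its arc.

```bash
python3 -m jog '[[[-0.2,0,0.08,0,0],[-0.2,0,0.08,0,0],[-0.2,0,0.1,0,0],[-0.2,0,0.12,0,0],[-0.2,0,0.13,0,0],[-0.2,0,0.13,0,0],[0,0,0,0,0],[0,0,0,0,0]]]'|grep ft; python3 st.py
python3 -m jog '[[[-0.17,0,0.14,0,0],[-0.17,0,0.14,0,0],[-0.17,0,0.14,0,0],[-0.16,0,0.15,0,0],[0,0,0,0,0],[0,0,0,0,0]]]'|grep ft; python3 st.py
```

```text
ft_force: [0.8, 3.6, 0.4]
t 19.32 tcp box (mm) [ 6.0000e-02 -3.0670e+01  1.6776e+02] yaw [-1.7998e+02  2.0000e-02  6.7730e+01] F box [-0.65  3.61] 0.44 open 0.7
ft_force: [0.1, 1.9, 0.8]
t 19.82 tcp box (mm) [ 8.0000e-02 -3.7740e+01  1.6214e+02] yaw [-1.7999e+02  6.0000e-02  6.7740e+01] F box [-0.61  1.79] 0.75 open 0.4
```

```bash
python3 - <<'E'
from h import *
s=snap('side','side11'); cv2.imwrite('pics/o.png',cv2.resize(s['pixels'][170:270,230:330,::-1],None,fx=6,fy=6,interpolation=2))
E
```

```text
(no output)
```

View pics/o.png

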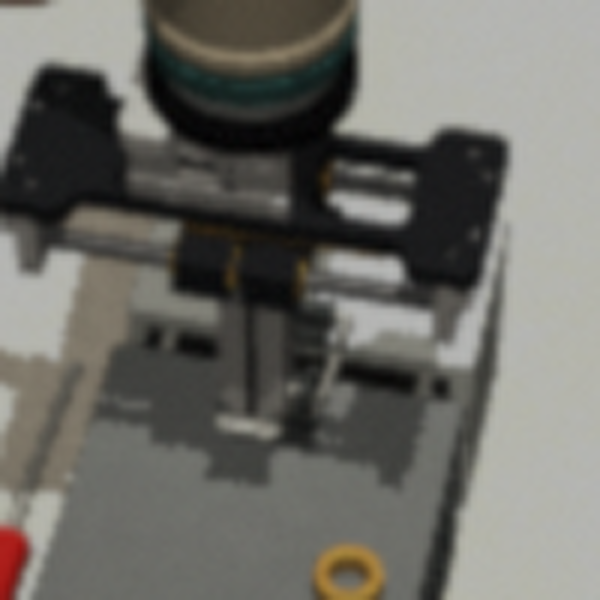

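```bash
python3 - <<'E'
from h import *
for th in (1.1,1.05,1,.9,.8,.75,.7,.6,.4,.2,0):
    p=pin(th); print(th,p.round(1),'bar y',round(p[0]+np.sqrt(4900-(p[1]+4.5)**2),1))
s=dict(np.load('pics/side11.npz'))
f=lambda p:((proj(s,b2w(np.array(p)/1000))-[230,170])*6).round()
p=pin(.75)
print('pin',f([[19,p[0],115+p[1]]]),'hooked bar',f([[19,51.5,109.5]]))
b,g=chain(.75,.75+ (-.45)-(1.05-.75)+0); 
# carried: joint const dl = e0+th0
e0=-0.40; dl=e0+1.05; b,g=chain(.75,dl); print('carried bar',b,f([[19,b[0],115+b[1]]]),'grip',g,f([[0,g[0],115+g[1]]]))
# lid edge: row of box/lid gap along column using depth-free gray profile, at box x=-60 and x=60
a=dict(np.load('pics/side0.npz'))
for nm in ('side0','side9','side11'):
    t=dict(np.load('pics/%s.npz'%nm)); im=t['pixels'].mean(2).astype(np.float32)
    for x in (-66,-48,45,66):
        ys=np.arange(10,60,2.); px=proj(t,b2w(np.c_[np.full(len(ys),x),ys,np.full(len(ys),105)]/1000)).astype(np.float32)
        print(nm,x,cv2.remap(im,px[:,0].copy(),px[:,1].copy(),1).ravel().astype(int))
E
```

```text
1.1 [-13.2  17.6] bar y 53.2
1.05 [-14.1  16.9] bar y 52.5
1 [-14.9  16.2] bar y 51.9
0.9 [-16.5  14.6] bar y 50.9
0.8 [-17.8  12.9] bar y 50.0
0.75 [-18.5  12. ] bar y 49.6
0.7 [-19.   11.1] bar y 49.2
0.6 [-20.1   9.1] bar y 48.6
0.4 [-21.5   5. ] bar y 47.9
0.2 [-22.    0.6] bar y 47.8
0 [-21.7  -3.8] bar y 48.3
pin [[311. 417.]] hooked bar [[345. 311.]]
carried bar [51.18251562  5.02257885] [[346. 296.]] grip [64.13088978 43.92424471] [[308. 205.]]
side0 -66 [108 108 109 107 106 102 105 105 102  98  96  97 100 103 119 138 160 174
 180 180 180 180 180 180 180]
side0 -48 [111 111 110 106  97  76  67  60  60  61  67  76  88 102 121 147 164 176
 179 180 180 180 180 180 180]
side0 45 [111 111 108  96  79  51  32  21  20  24  36  57  82 101 124 152 169 178
 180 180 180 181 181 182 181]
side0 66 [112 111 106 100  76  55  39  39  44  50  60  70  89 106 125 150 171 177
 180 179 180 181 181 180 180]
side9 -66 [105 105 104 104 102  99 101 101  98  95  93  93  96  99 115 134 157 169
 174 175 175 175 174 174 174]
side9 -48 [107 107 107 102  93  73  64  58  58  59  64  73  85  98 117 141 158 170
 173 175 175 175 175 175 175]
side9 45 [107 107 104  93  76  49  30  19  18  22  35  55  79  98 120 146 163 173
 174 174 175 174 174 174 175]
side9 66 [108 106 103  97  73  52  38  37  41  47  58  67  85 102 121 146 166 172
 174 174 174 174 174 175 176]
side11 -66 [ 62  63  63  64  65  67  70  73  74  74  75  76  80  87 103 116 122 126
 126 127 127 127 127 126 122]
side11 -48 [ 65  65  65  61  55  45  39  34  35  39  47  60  74  86 101 117 122 123
 118 102  78  48  26  15  12]
side11 45 [ 64  64  62  55  45  29  18  12  18  29  46  63  78  93 107 118 123 127
 132 142 156 167 175 177 173]
side11 66 [111 109 105 100  77  59  46  45  49  60  76  92 110 132 161 172 177 176
 170 164 160 160 161 156 153]
```

Comparing gap profiles, the lid has already come in by about 2.4 mm, so the hook is holding. I keep pushing.

```bash
python3 -m jog '[[[-0.16,0,0.16,0,0],[-0.16,0,0.17,0,0],[-0.14,0,0.17,0,0],[-0.14,0,0.17,0,0],[-0.12,0,0.18,0,0],[-0.12,0,0.18,0,0],[-0.11,0,0.19,0,0],[0,0,0,0,0],[0,0,0,0,0]]]'|grep ft; python3 st.py
python3 -m jog '[[[-0.1,0,0.2,0,0],[-0.1,0,0.2,0,0],[-0.09,0,0.2,0,0],[-0.08,0,0.2,0,0],[-0.08,0,0.2,0,0],[0,0,0,0,0],[0,0,0,0,0]]]'|grep ft; python3 st.py
```

```text
ft_force: [0.6, 1.4, 0.6]
t 20.62 tcp box (mm) [ 1.2000e-01 -4.7220e+01  1.4982e+02] yaw [-1.7999e+02  6.0000e-02  6.7740e+01] F box [-0.02  1.56] 0.62 open 0.8
ft_force: [-0.5, -0.2, -0.4]
t 21.20 tcp box (mm) [  0.2  -51.22 139.79] yaw [-1.7999e+02  1.0000e-02  6.7730e+01] F box [-0.45 -0.35] -0.38 open 0.4
```

```bash
python3 - <<'E'
from h import *
s=snap('side','side12'); cv2.imwrite('pics/p.png',cv2.resize(s['pixels'][180:280,230:330,::-1],None,fx=6,fy=6,interpolation=2))
im=s['pixels'].mean(2).astype(np.float32)
for x in (45,66):
        ys=np.arange(10,60,2.); px=proj(s,b2w(np.c_[np.full(len(ys),x),ys,np.full(len(ys),105)]/1000)).astype(np.float32)
        print(x,cv2.remap(im,px[:,0].copy(),px[:,1].copy(),1).ravel().astype(int))
f=lambda p:((proj(s,b2w(np.array(p)/1000))-[230,180])*6).round()
for th in (0,.2,.4,.6): print(th,f([[0,-75*np.cos(th),115+75*np.sin(th)]]))
E
```

```text
45 [66 65 64 57 47 31 20 14 19 26 34 40 45 45 43 37 27 20 20 23 26 27 27 28
 27]
66 [109 105  98  90  85  80  79  76  75  76  79  83  82  76  64  44  28  20
  19  23  27  30  30  29  28]
0 [[235. 480.]]
0.2 [[235. 455.]]
0.4 [[237. 425.]]
0.6 [[240. 391.]]
```

View pics/p.png

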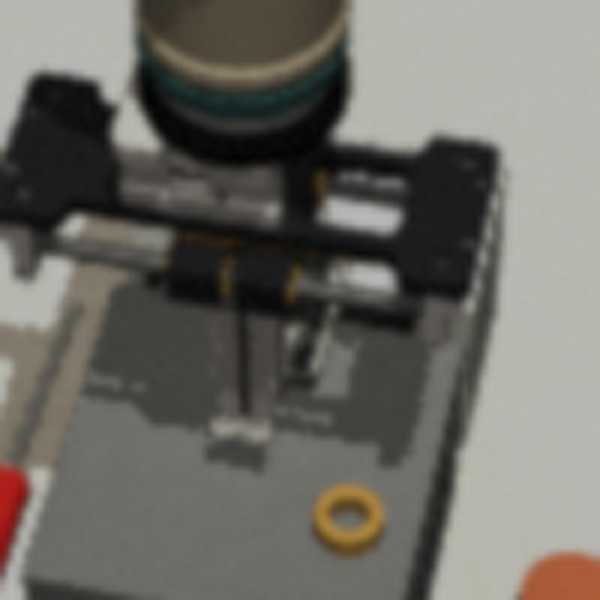

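```bash
python3 -m jog '[[[-0.07,0,0.2,0,0],[-0.06,0,0.2,0,0],[-0.05,0,0.2,0,0],[-0.05,0,0.2,0,0],[-0.05,0,0.2,0,0],[0,0,0,0,0],[0,0,0,0,0]]]'|grep ft; python3 st.py
python3 -m jog '[[[-0.05,0,0.2,0,0],[-0.03,0,0.2,0,0],[-0.02,0,0.2,0,0],[-0.02,0,0.2,0,0],[0,0,0.2,0,0],[0,0,0,0,0],[0,0,0,0,0]]]'|grep ft; python3 st.py
```

```text
ft_force: [-0.0, -0.7, -0.6]
t 21.83 tcp box (mm) [-6.0000e-02 -5.3940e+01  1.2978e+02] yaw [-179.97   -0.     67.73] F box [ 0.22 -0.65] -0.57 open 0.3
ft_force: [-0.4, 1.3, 0.5]
t 22.42 tcp box (mm) [ 5.0000e-02 -5.5130e+01  1.1988e+02] yaw [-179.98    0.     67.73] F box [-0.81  1.05] 0.46 open 0.8
```

```bash
python3 -m jog '[[[0,0,0.1,0,0],[0,0,0.1,0,0],[0,0,0.05,0,0],[0,0,0,0,0],[0,0,0,0,0]]]'|grep ft; python3 st.py
```

```text
ft_force: [-0.7, -0.4, 2.6]
t 22.83 tcp box (mm) [  0.22 -55.1  117.71] yaw [179.99   0.    67.74] F box [-0.45 -0.61] 2.65 open 0.4
```

```bash
python3 -m jog '[[[0,0,0.1,0,0],[0,0,0,0,0],[0,0,0,0,0]]]'|grep ft; python3 st.py; python3 -m jog '[[[0,0,-1,0,0],[0,0,-2,0,0],[0,0,-3,0,0],[0,0,-3,0,0],[-3,0,-2,0,0],[-4,0,-1,0,0],[-4,0,0,0,0],[-4,0,0,0,0],[-4,0,0,0,0],[0,0,0,0,0],[0,0,0,0,0]]]'|grep ft; python3 st.py
python3 - <<'E'
from h import *
for n in('side','top'):
    s=snap(n,n+'13')
s=dict(np.load('pics/side13.npz')); im=s['pixels'].mean(2).astype(np.float32)
for x in (-48,45,66):
        ys=np.arange(10,60,2.); px=proj(s,b2w(np.c_[np.full(len(ys),x),ys,np.full(len(ys),105)]/1000)).astype(np.float32)
        print(x,cv2.remap(im,px[:,0].copy(),px[:,1].copy(),1).ravel().astype(int))
cv2.imwrite('pics/q.png',cv2.resize(s['pixels'][185:285,220:330,::-1],None,fx=6,fy=6,interpolation=2))
E
```

```text
ft_force: [-1.9, 1.0, 7.7]
t 23.08 tcp box (mm) [  0.29 -55.13 117.56] yaw [1.7996e+02 1.0000e-02 6.7740e+01] F box [-2.15  0.23] 7.74 open 0.6
ft_force: [-0.2, -0.4, -0.2]
t 24.00 tcp box (mm) [   0.28 -247.04  236.68] yaw [ 1.800e+02 -1.000e-02  6.749e+01] F box [-0.06 -0.42] -0.18 open 0.4
-48 [63 63 63 62 61 60 61 60 59 58 58 58 57 57 57 56 55 55 54 54 54 53 52 54
 57]
45 [118 117 114 103  86  55  35  24  34  50  75 100 124 154 175 186 189 191
 190 190 191 190 190 190 190]
66 [118 119 115 108  83  63  50  51  58  71  87 103 123 146 174 184 190 190
 190 191 191 191 191 191 190]
```

View pics/q.png

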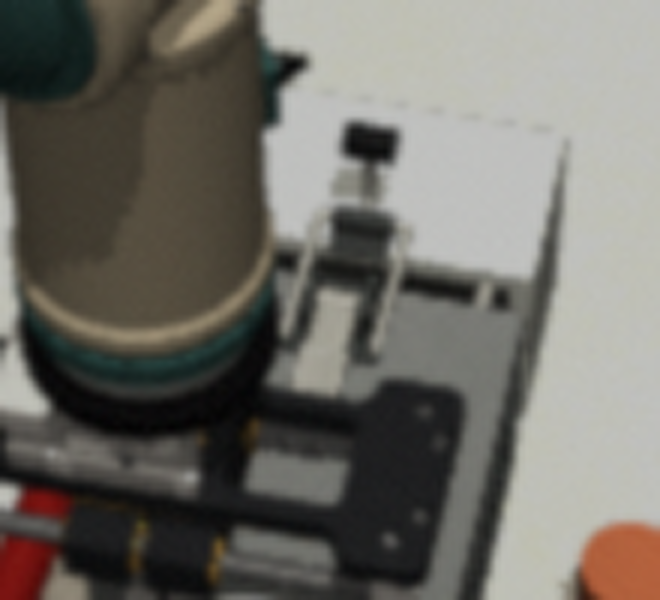

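```bash
python3 -m jog '[[[-2,-0.5,0,0,0],[-3,-0.8,0,0,0],[-3,-0.8,0,0,0],[-3,-0.8,0,0,0],[-3,-0.8,0,0,0],[-3,-0.8,0,0,0],[-3,-0.8,0,0,0],[-2.5,-0.8,0,0,0],[-2,-0.8,0,0,0],[0,0,0,0,0],[0,0,0,0,0],[0,0,0,0,0],[0,0,0,0,0]]]'|grep ft; python3 st.py
python3 - <<'E'
from h import *
def prof(s,x,y0=24,y1=50):
    im=s['pixels'].mean(2).astype(np.float32); ys=np.arange(y0,y1,.25)
    px=proj(s,b2w(np.c_[np.full(len(ys),x),ys,np.full(len(ys),105)]/1000)).astype(np.float32)
    p=cv2.remap(im,px[:,0].copy(),px[:,1].copy(),1).ravel(); h=p.max()*.6
    return ys[np.argmax(p>h)]
T={}
for n in('side','top'):
    s=snap(n,n+'14'); a=dict(np.load('pics/%s0.npz'%n))
    for x in (-66,-50,50,66): print(n,x,prof(a,x),prof(s,x))
    z=dep(s,proj(s,b2w(np.array([[0,-50,118],[0,-70,118]])/1000)).round()); print('lever pts',(w2b(z)*1000).round(1))
    c=cv2.resize(s['pixels'][(185 if n=='side' else 170):285,(200 if n=='side' else 235):(350 if n=='side' else 385),::-1],None,fx=5,fy=5,interpolation=2); cv2.imwrite('pics/z%s.png'%n,c)
E
```

```text
ft_force: [0.3, 0.2, 0.3]
t 25.18 tcp box (mm) [ -67.61 -488.27  236.73] yaw [ 1.7998e+02 -4.0000e-02  6.7870e+01] F box [0.17 0.28] 0.28 open 0.2
side -66 37.0 34.0
side -50 36.5 33.75
side 50 36.75 33.5
side 66 36.25 33.25
lever pts [[ -1.4 -48.1 114. ]
 [  1.2 -70.7 117.3]]
top -66 29.25 29.25
top -50 42.0 39.0
top 50 41.0 38.0
top 66 24.0 24.0
lever pts [[ -0.3 -51.4 116.1]
 [ -0.9 -70.1 117.8]]
```

View pics/zside.png

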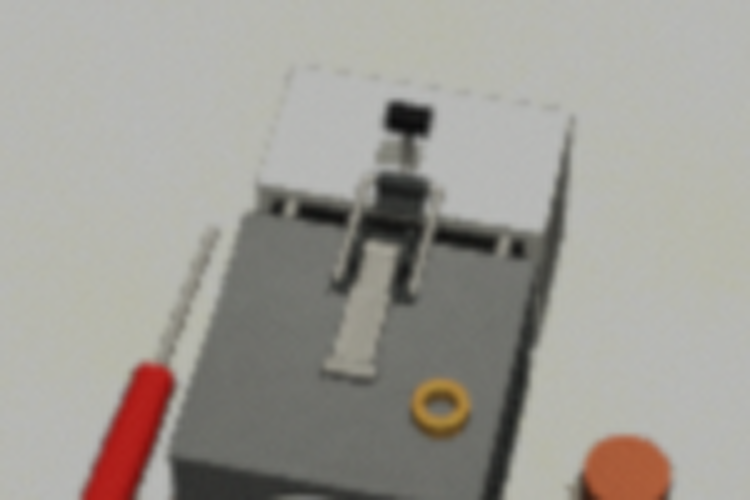

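View pics/ztop.png

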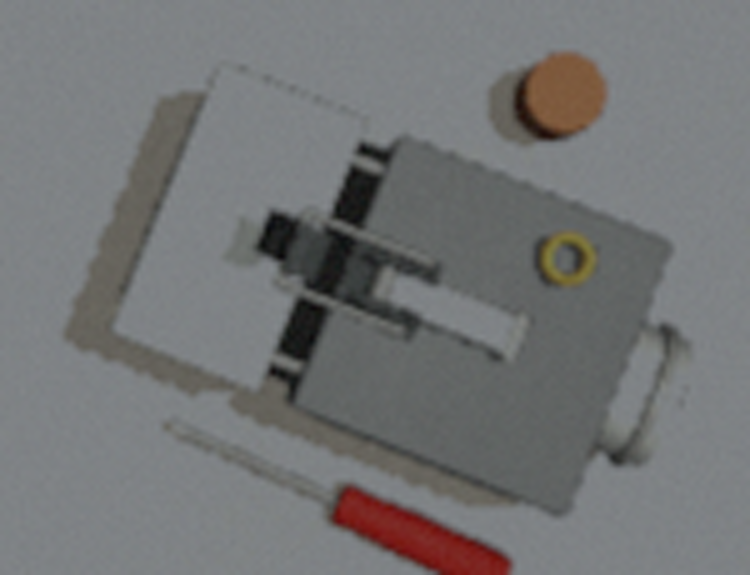

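In the side view the lever lies flat (end at 350,370), and the loop's legs reach round the keeper at (400,190). In both views the lid edge is about 3 mm in from where it started. The collar, slug and screwdriver have not moved.

```bash
python3 - <<'E'
from workcell import r
print(r.sign_off())
E
```

```text
the job is handed in; nothing more can be done
None
```

The latch is closed and the job is handed in. The arm had backed well clear, and the job took about 25 s of the 67 s.

**What I did**
- I pinched the loop's grip, carried the bar over the keeper and down beyond its lip, and felt the lid at 8 N.
- I raised the bar 1 mm or so and drew it back until it met the keeper. There the pull rose from about 5 N to 7.8 N and the tool stopped.
- I let go of the loop and pushed the lever along its arc with shut fingers. The force read between moves reached at most 7.7 N, at the final seating press.

**Last checks**
- **Lever:** it lies flat, with the top of its end at about 117.5 mm in both views.
- **Lid:** its edge sits 2.75 to 3.25 mm further in than at the start, at six of the eight points checked. The two outermost top-view points gave no usable reading. Held by the latch alone, the lid stayed in while the arm backed away. The measurement is only good to about 1 mm, so the margin over the required 2 mm is thin.
- **Bystanders:** the collar, copper slug and screwdriver look unmoved in the final pictures. I did not measure the hammer, rule, cartridge or jar, but the arm never worked near them.

**What disagreed**
- The lever angle in the pictures put the grip about 4 mm off my model while the hand held it. I therefore relied on the felt contacts for the final hook position.
- The force on the lever was lower than the 5 to 15 N I expected, about 0 to 4 N. The keeper turned out to be at the near end of its range, which means a small lid pull.

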